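# Feel for the hidden brake release pin in a reaction wheel hub

### The arm

A 6-joint arm with a two-finger parallel gripper is mounted at the origin on the work surface. World frame = base frame: x ahead of the robot, y to its left, z up, the work surface at z = 0. Lengths are in mm, angles in rad, forces in N, time in s.
With the tool pointing down it reaches from about 250 to 775 mm from the base axis. Payload 4 kg.
Tool frame: the origin (TCP) lies between the finger pads; the fingertips stand 25 mm ahead of it and the grasp point (between the pads) lies 6 mm ahead of it; y points along the fingers, x is the direction in which the jaws open and shut, and the axes are right-handed (so a half turn about y gives the same grasp; the last joint's range is limited). The gripper opens to 85 mm and grips with 20 to 120 N. Pads are 22 mm wide; open, the fingers measure 114 mm over their backs; the gripper's body (76 mm by 85 mm) begins 54 mm behind the grasp point. The pads swing forward as they close: fully open they stand 13 mm farther back than shut.
Start: joints at [-1.332, 0.087, 1.371, -0, 1.684, -0.103], TCP at [184.348, -518.2, 256.341] pointing down, gripper open.
Joint ranges: [-3.1, 3.1], [-0.76, 2.03], [0.27, 2.55], [-1.08, 4.22], [0.17, 2.65], [-2.57, 2.57]. Speed limits (rad/s): [2.79, 2.79, 3.14, 3.14, 3.14, 3.14].

### API

Orientations are given as a unit quaternion [w, x, y, z].
In Python, from bench import r, viewer, ticket gives the robot as it stands.
- The arm moves only by the tool step_arm, never from a script. Its argument "deltas" is a list of rows, each a list of 4 numbers: the shift along the world's x, y, z in cm, then the turn about the world's z in degrees. In form: [[x, y, z, turn], ...]. A call has 1 to 5 rows; each row is the pose to reach, as a shift and turn from the pose commanded when the call began; what a row does not reach only later rows make up. A row lasts 1/8 s, in which the tool goes at most 62.5 mm and 10.7 degrees, less where a joint would pass 70% of its speed; a pose out of reach is approached as far as the arm can. A call with a gripper value outside its range is refused whole. "claw" is the closure, from -1 (fully open) to 1 (shut), set as the call begins (left out, the last holds). The fingers move at their own pace and stop on an object; "squeeze" is the grip in N (left out, the last holds). Time passes only in rows, so rows that repeat a pose let the fingers close. It gives the time, the measured TCP pose, the force and the opening at its end, in the units of the state.
- r.observe(): the state, without advancing time (a new reading comes with each control period).
- viewer.get_image(name): name is "scene" or "top" or "wrist"; returns a dict with "color" (400x640x3 uint8, blue, green, red), "camera_matrix" (3x3 intrinsics, pixels), "world_to_cam" (4x4, takes a point from world to camera coordinates). Camera axes: x right, y up, looking along -z (the intrinsics and any distortion apply to the point x, -y, -z); pixel columns grow to the right and rows downward; lengths in mm; the calibration is good to about 2 mm. A picture is of the moment at which its call begins. There is no depth.
- ticket.finish_job(): hands the job in, once; it reports no verdict.
Trained networks look in a picture, given as the dict that the camera call returned (one of the last four; its "shot" number tells which), for a name from the list of things; names that differ only in an ending like _2 or _b are one class to them, and where a whole thing is asked for, a point or a joint stands for the part that bears it (a point fixed in the world has none). Each returns a list of dicts, best first, with "score" (0 to 1); they miss things now and then, are a little off and sometimes report something else, mostly with a low value. They report only what shows in the picture. A call takes as long as a camera call. They do not tell look-alikes from the thing itself.
- viewer.trace(picture, thing): "region" (400x640 bool, what is visible of it) and "box" ([left, top, width, height] in pixels, round what is visible of it).
The state is a dict: "time": time; "joint_positions": joint angles; "dq": joint speeds; "joint_torque": joint torques, N m; "ee_pos": TCP position; "ee_rot": TCP orientation; "force": force on the tool from outside, world axes, zero at the start; "ft_torque": the same for the moment, N m; "grip_width": finger opening in mm.
Only numpy, scipy, OpenCV 4.12 (cv2) and the standard library are available. Lean on these libraries where they do the work, as an engineer would, in place of code of your own. Each camera call takes 0.05 s, during which the arm holds its last target.

### The job

Take the spring-nosed pin pusher from its stand and run its nose along the floor of the deep ring channel in the tilted flywheel hub until it drops into the hole that hides the brake release pin. Push that pin fully home, then put the pusher back upright in its stand, down on its collar, and let go. Leave the loose parts on the bench where they are.

Things in the scene. Friction and masses are not known exactly. Their poses are not given: they have to be found in the camera images.
- wheel_mount: Brushed titanium flywheel hub, 170 mm in diameter, on a grey cradle that leans its face up and towards the robot. Origin on the wheel axis level with the channel floor, 105 mm above the bench; z out of the face along the axis, 35 degrees from vertical; x up the slope, away from the robot; y level. Rim face at z = 24 mm; black bearing cap on the boss, radius 41 mm, top at z = 44 mm.
- channel_low (a point): Lowest point of the ring channel (x = -54 mm in the wheel's frame), on its flat floor, mid-width; axes as the wheel's. The channel is 18 mm wide, radius 45 to 63 mm, 24 mm deep. In its floor, at radius 54 mm and up to 40 degrees to either side of this point, is one hole, 15 mm wide, drilled parallel to the axis. Shaded by the boss, it is hidden from above and must be felt for: how the hub is turned is not told.
- release_pin (a joint): How far the release pin has been pushed in, in m: 0 at the start, 0.008 fully home at its stop. Its flat head, 12.6 mm wide, starts 8 mm below the channel floor, at the bottom of the hidden hole. It resists with a steady 7 N and stays where it is left. The hub is held by its brake (3 N m) and does not turn under a light touch.
- pusher: Pin pusher, a round steel tool 150 mm long, about 0.18 kg, upright in its stand, nose down. Origin on its axis at the underside of the collar; z from nose to handle end. Collar 33 mm wide to z = 5 mm, then the handle, 26 mm in diameter, to z = 70 mm: grip at about z = 40 mm. Below the collar a sleeve, 14 mm in diameter, to z = -30 mm, then the nose rod, 8 mm in diameter, to z = -80 mm when out.
- pusher_nose (a joint): How far the sprung, round-ended nose of the pusher is pushed into its sleeve, in m: 0 fully out, 0.008 fully in, where it stops and the tool pushes solidly. Spring force 1.5 N when out, rising to 3.5 N fully in.
- stand_mouth (a point): Centre of the mouth of the pusher's stand: a fixed upright aluminium tube, 36 mm outside, 20 mm bore, on a round dark foot 84 mm wide. The mouth is 100 mm above the bench, the bore 88 mm deep. The pusher's collar rests on the rim; its origin is then at this point.
- stator_ring: Loose gold-plated motor stator ring, 100 mm in diameter, 20 mm high, lying flat. Origin at the centre of its underside. Not to be moved.
- bearing_cap: Loose black delrin bearing cap, 82 mm in diameter, 20 mm high. Origin at the centre of its underside. Not to be moved.
- spacer: Loose white ceramic spacer ring, 64 mm in diameter, 26 mm high. Origin at the centre of its underside. Not to be moved.
- funnel_cup: Steel funnel, rim 149 mm above the bench, on a post over a clear cup, fixed to a plate of 110 by 90 mm. Origin at the centre of the plate's underside. Keep clear of it.
Things that resemble listed ones, but are neither listed nor needed, are in the scene too. Of the things that look like the pusher, the smallest one is meant.

How it is judged:
By the outcome, as a careful person would: the job done as asked, in the order asked, and still so for the second after the job is handed in, with the robot touching nothing.
It also fails if it takes over 67 s, if anything falls off the work surface, if the arm or the gripper's body presses on something with over 40 N, if the wrist force passes 120 N, or if a joint passes its speed limit or range.

## Working session

There is one attempt and no reset: what is moved stays moved. The work goes in short steps, Python scripts to look and compute and a tool call to move; the robot and the scene stay as the last step left them, time stands still between calls to the robot, and variables do not carry over. Pictures are saved under pics/ and viewed, and the job is handed in when it is done.

Besides the shell and the picture viewer there is one more tool, called after "Request:" as a command line: name --pt "numbers of a row" for each row, then --argument value for the rest. step_arm: Moves the arm, as the interface text tells. Its arguments: {"type":"object","properties":{"deltas":{"type":"array"},"claw":{"type":"number"},"squeeze":{"type":"number"}},"required":["deltas"]}

```bash
ls; mkdir -p pics; python3 - <<'E'
from bench import r, viewer, ticket
import cv2
print(r.observe())
for n in ["scene","top","wrist"]:
    p=viewer.get_image(n); cv2.imwrite(f"pics/a_{n}.png",p["color"])
    print(n,p["camera_matrix"],p["world_to_cam"],[k for k in p])
    for t in ["pusher","wheel_mount","stand_mouth","stator_ring","bearing_cap","spacer","funnel_cup"]:
        try: print(t,[(round(d["score"],2),d["box"]) for d in viewer.trace(p,t)])
        except Exception as e: print(t,e)
E
```

```text
pics
{'time': 0.0, 'joint_positions': array([-1.33212198e+00,  8.80170248e-02,  1.37230568e+00, -1.48421454e-05,
        1.68359843e+00, -1.03083143e-01]), 'dq': array([ 8.33662458e-04,  8.60365333e-04, -8.93669753e-04,  2.80926720e-05,
       -1.11251655e-03, -6.44082996e-04]), 'joint_torque': array([ 1.16601809e-04, -3.51868701e+01, -3.13271928e+01, -1.89007428e-04,
        1.07092172e-02,  4.89131828e-07]), 'ee_pos': array([ 184.22164026, -517.75020078,  255.07907467]), 'ee_rot': array([ 0.57827873, -0.57720389,  0.40831753, -0.40707023]), 'force': array([ 1.39630417, -0.63254294,  0.09614261]), 'ft_torque': array([-0.01830247, -0.05591694,  0.00818931]), 'grip_width': 85.40472547382662}
scene [[430.59618435   0.         327.26117385]
 [  0.         430.59618435 200.8632364 ]
 [  0.           0.           1.        ]] [[-6.03115929e-01  7.97607377e-01 -8.58183743e-03  3.00349905e+02]
 [-5.78444699e-01 -4.29935960e-01  6.93222042e-01  3.01958550e+02]
 [ 5.49229374e-01  4.23057375e-01  7.20672986e-01 -1.41568006e+03]
 [ 0.00000000e+00  0.00000000e+00  0.00000000e+00  1.00000000e+00]
[... 1263 characters left out ...]
3.7, 37.9])]
bearing_cap [(0.68, [234.5, 134.5, 37.4, 27.1])]
spacer [(0.76, [403.2, 141.6, 27.9, 22.2])]
funnel_cup [(0.79, [402.3, 189.9, 51.1, 48.3])]
wrist [[355.54414871   0.         315.89066294]
 [  0.         355.54414871 197.78844739]
 [  0.           0.           1.        ]] [[ 3.35076856e-01 -9.42190623e-01 -5.75463993e-04 -5.48921953e+02]
 [ 9.08311010e-01  3.23190241e-01 -2.65554472e-01  3.47212277e+01]
 [ 2.50388918e-01  8.84584574e-02  9.64095686e-01 -3.78755734e+02]
 [ 0.00000000e+00  0.00000000e+00  0.00000000e+00  1.00000000e+00]] ['color', 'camera_matrix', 'world_to_cam', 'shot']
pusher []
wheel_mount []
stand_mouth []
stator_ring []
bearing_cap []
spacer []
funnel_cup []
```

```bash
python3 - <<'E'
import cv2
a=cv2.imread("pics/a_scene.png"); cv2.imwrite("pics/b_scene.png",cv2.resize(a[90:350,150:550],None,fx=2,fy=2,interpolation=cv2.INTER_CUBIC))
a=cv2.imread("pics/a_top.png"); cv2.imwrite("pics/b_top.png",cv2.resize(a[110:310,140:480],None,fx=2.3,fy=2.3,interpolation=cv2.INTER_CUBIC))
E
```

```text
(no output)
```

View pics/b_scene.png

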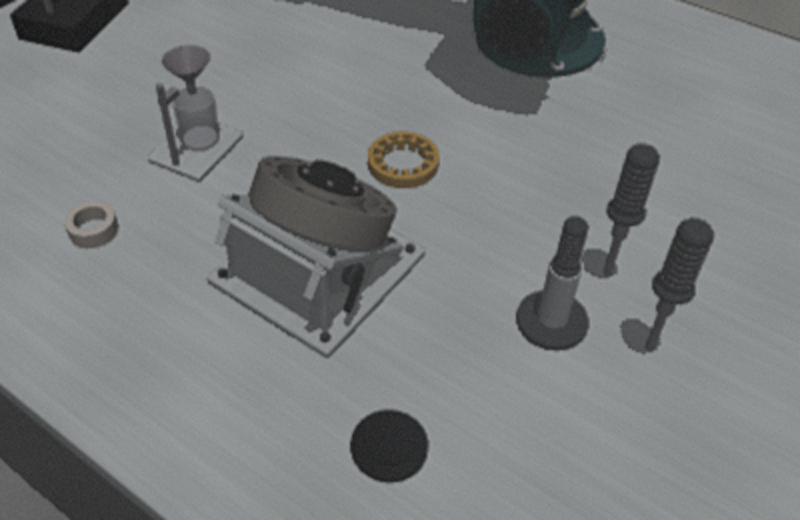

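View pics/b_top.png

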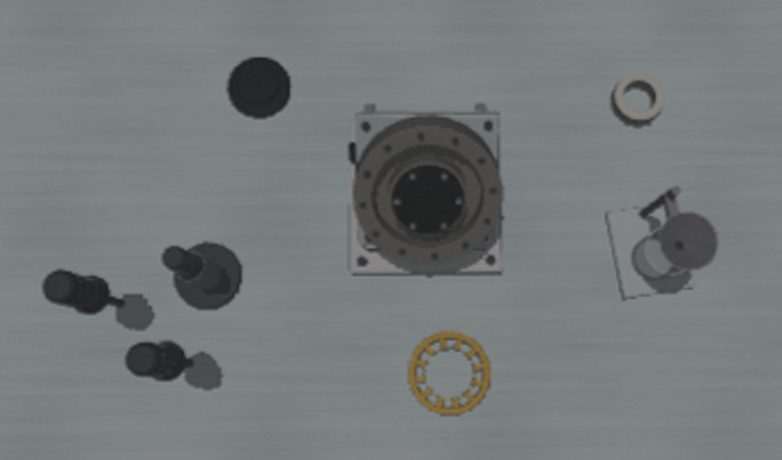

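View pics/a_wrist.png

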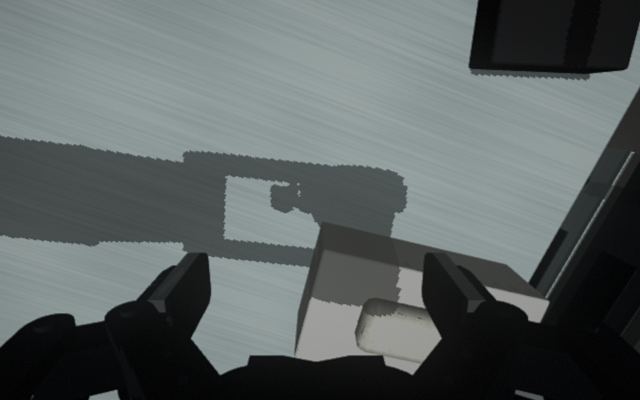

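The top view shows the hub at crop (427,197), with its plate square to the world axes. The stand foot is at crop (208,276). The smallest pusher is the one standing in that stand, and the other two are look-alikes. The tool only ever points down, so the pusher will have to be pivoted about 35° in the grip. I'll localise things roughly first.

```bash
cat > h.py <<'E'
import numpy as np, cv2
def proj(p,P):
    P=np.atleast_2d(np.asarray(P,float)); W=p["world_to_cam"];K=p["camera_matrix"]
    c=P@W[:3,:3].T+W[:3,3]; q=np.c_[c[:,0],-c[:,1],-c[:,2]]@K.T
    return q[:,:2]/q[:,2:]
def ray(p,uv,z):
    W=p["world_to_cam"];K=p["camera_matrix"];d=np.linalg.solve(K,[uv[0],uv[1],1.]);d=W[:3,:3].T@np.array([d[0],-d[1],-d[2]])
    o=-W[:3,:3].T@W[:3,3]; return o+d*(z-o[2])/d[2]
def wheel(x,y,yaw):
    t=np.radians(35);c,s=np.cos(yaw),np.sin(yaw);Z=np.array([[c,-s,0],[s,c,0],[0,0,1]])
    R=Z@np.array([[np.cos(t),0,-np.sin(t)],[0,1,0],[np.sin(t),0,np.cos(t)]])
    return R,np.array([x,y,105.])
def circ(R,o,r,z,n=72):
    a=np.linspace(0,2*np.pi,n,endpoint=False);return np.c_[r*np.cos(a),r*np.sin(a),0*a+z]@R.T+o
E
python3 - <<'E'
from bench import viewer
from h import *
t=viewer.get_image("top");s=viewer.get_image("scene")
np.savez("cams.npz",tW=t["world_to_cam"],tK=t["camera_matrix"],sW=s["world_to_cam"],sK=s["camera_matrix"])
print("foot top",ray(t,(208/2.3+140,276/2.3+110),0),"scene",ray(s,(552/2+150,318/2+90),0))
print("pusher top end",ray(t,(174/2.3+140,258/2.3+110),170),ray(s,(575/2+150,223/2+90),170))
R,o=wheel(0,0,0)
cap=o+R@[0,0,44]
print("cap",ray(t,(428/2.3+140,199/2.3+110),cap[2])-cap,ray(s,(333/2+150,180/2+90),cap[2])-cap)
print("stator",ray(t,(450/2.3+140,374/2.3+110),10),"bcap",ray(t,(259/2.3+140,87/2.3+110),10))
for n,(u,v) in dict(p1=(135,312),p2=(205,371),fun=(655,250)).items(): print(n,ray(t,(u/2.3+140,v/2.3+110),0))
E
```

```text
foot top [504.76291943 294.92836054   0.        ] scene [500.08278106 293.87097865   0.        ]
pusher top end [503.59053757 292.6223042  170.        ] [508.61932967 295.18976275 170.        ]
cap [596.53603418  21.87257908   0.        ] [608.19948086  35.08929361   0.        ]
stator [380.87292506  -5.91543911  10.        ] bcap [749.14038183 234.91262167  10.        ]
p1 [460.5530022  384.10582348   0.        ]
p2 [387.42870016 294.66824005   0.        ]
fun [ 532.79661524 -268.65249868    0.        ]
```

```bash
python3 - <<'E'
from h import *
from scipy.optimize import least_squares
z=np.load("cams.npz");t=dict(world_to_cam=z["tW"],camera_matrix=z["tK"]);s=dict(world_to_cam=z["sW"],camera_matrix=z["sK"])
T=lambda u,v:(u/2.3+140,v/2.3+110)
S=lambda u,v:(u/2+150,v/2+90)
for n,a,b in [("p1top",T(60,287),S(697,228)),("p2top",T(143,358),S(643,152)),("pushtop",T(174,257),S(575,224)),("p1collar",T(93,294),S(675,288)),("p2base",T(190,364),S(612,268)),("p2disc",T(205,371),S(600,262)),("p1disc",T(135,312),S(640,335)),("cap",T(428,199),S(333,178)),("funneltop",T(680,242),S(187,60))]:
    f=lambda X:np.r_[proj(t,X)[0]-a,proj(s,X)[0]-b]
    q=least_squares(f,[500,100,100.]);print(n,q.x.round(1),q.fun.round(1))
E
```

```text
p1top [470.4 401.5 197. ] [-0.6  0.2 -0.5  0. ]
p2top [398.2 312.8 198.2] [-0.4  0.2 -0.4  0. ]
pushtop [505.3 294.2 165.1] [-0.1  0.  -0.1  0. ]
p1collar [471.3 402.5 106. ] [-1.3  0.5 -1.2  0.1]
p2base [394.3 315.4   6.7] [-1.3  0.6 -1.3  0. ]
p2disc [386.2 297.8  -1.5] [-1.   0.5 -1.   0. ]
p1disc [460.1 386.2  -2.2] [-0.5  0.2 -0.4  0. ]
cap [572.2  23.7 130.1] [-0.8  0.5 -0.9 -0.1]
funneltop [ 520.9 -254.4  147. ] [ 0.6 -0.5  0.8  0.2]
```

Request:
step_arm --pt "3.0 6.0 6 -10" --pt "6.0 12.0 12 -19.5" --pt "10 18 14 -19.5" --pt "14 24 14 -19.5" --pt "17 30 14 -19.5"

```text
time: 1.92
ee_pos: [319.2, -280.2, 389.5]
ee_rot: [-0.5, 0.5, -0.499, 0.501]
force: [1.0, -0.6, 0.0]
grip_width: 85.5
```

Request:
step_arm --pt "5 6 0 0" --pt "10 12 -1 0" --pt "15 18 -3 0" --pt "20 24 -5 0" --pt "23 29 -6 0"

```text
time: 2.55
ee_pos: [512.9, -40.7, 340.7]
ee_rot: [-0.5, 0.5, -0.499, 0.5]
force: [0.6, -0.7, 0.6]
grip_width: 85.3
```

```bash
cat > snap.py <<'E'
import sys,pickle
from bench import r,viewer
import cv2
p=viewer.get_image("wrist");n=sys.argv[1]
cv2.imwrite(f"pics/{n}.png",p["color"]);pickle.dump(p,open(f"{n}.pkl","wb"))
print(r.observe()["ee_pos"].round(1))
E
python3 snap.py hub1
```

```text
[515.3 -34.3 337.5]
```

View pics/hub1.png

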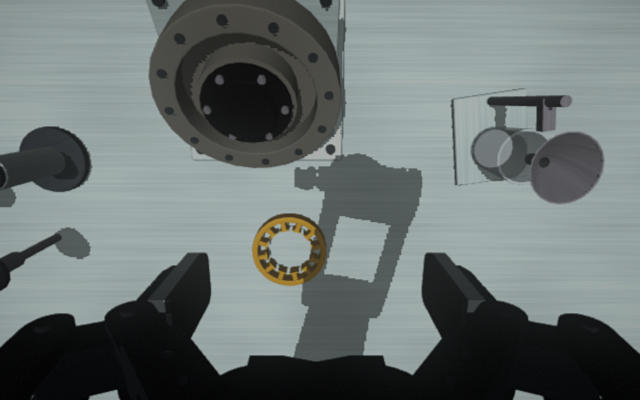

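The hub fills the upper left: cap about (247,103), rim from 149 to 343 across. The stator is at (289,250) and the stand foot at (55,158). I'll zoom in and overlay a fit.

```bash
cat > ov.py <<'E'
import sys,pickle
from h import *
n,x,y,yaw=sys.argv[1],*map(float,sys.argv[2:5])
p=pickle.load(open(n+".pkl","rb"));a=p["color"]
k=4;u0,v0,u1,v1=140,0,345,180
a=cv2.resize(a[v0:v1,u0:u1],None,fx=k-.2,fy=k-.2,interpolation=cv2.INTER_CUBIC);k-=.2
a=cv2.convertScaleAbs(a,alpha=1.5)
R,o=wheel(x,y,np.radians(yaw))
for r,z,c in [(85,24,(0,255,0)),(41,44,(0,255,255)),(63,24,(255,0,255)),(45,24,(255,128,0))]:
    q=((proj(p,circ(R,o,r,z))-[u0-.5,v0-.5])*k).astype(np.int32)
    cv2.polylines(a,[q],True,c,1)
cv2.imwrite(sys.argv[5],a)
E
python3 ov.py hub1 596 24 0 pics/ov1.png
```

```text
(no output)
```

View pics/ov1.png

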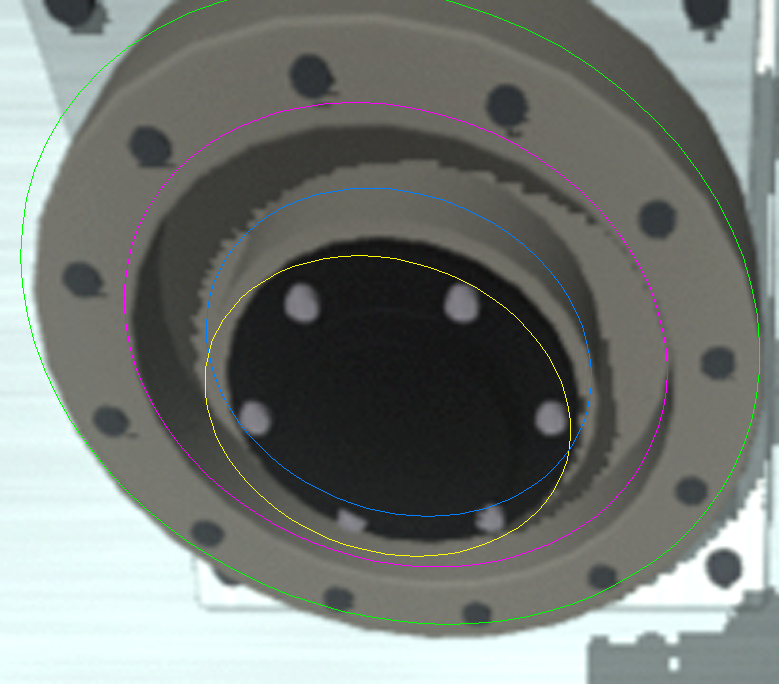

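```bash
cat > fit.py <<'E'
import pickle
from h import *
from scipy.optimize import least_squares
p=pickle.load(open("hub1.pkl","rb"))
cv=lambda L:np.array(L,float)/3.8+[140-.5,-.5]
C={ (85,24):cv([(35,275),(42,205),(60,370),(130,500),(250,590),(440,635),(560,618),(757,340)]),
 (63,24):cv([(131,300),(672,370),(145,370),(160,235),(395,124),(655,290),(425,581)]),
 (41,44):cv([(228,385),(579,385),(375,237),(425,541),(270,470),(535,500),(270,280),(500,262)])}
def f(q,free):
    R,o=wheel(q[0],q[1],q[2]); 
    if free: o=o+[0,0,q[3]]
    out=[]
    for (r,z),P in C.items():
        c=proj(p,circ(R,o,r,z,720)); 
        ce=c.mean(0)
        for u in P:
            d=np.hypot(*(c-u).T);i=d.argmin();out.append(d[i]*np.sign(np.hypot(*(u-ce))-np.hypot(*(c[i]-ce))))
    return np.array(out)
for free in (0,1):
    s=least_squares(f,[596,24,0]+[0]*free,args=(free,),x_scale=[1,1,.01]+[1]*free)
    print(s.x,np.degrees(s.x[2]),s.fun.round(1))
E
python3 fit.py
```

```text
[5.96416822e+02 2.21994535e+01 8.35550020e-02] 4.787348974206985 [-1.5 -1.6 -2.7  1.3  2.7  3.1  3.  -3.8  0.9 -1.8 -0.2 -2.9 -6.3 -3.
  4.1 -1.9 -0.9  4.3 -3.5 -4.2 -4.3  1.9  5.3]
[ 5.96545221e+02  2.47988565e+01  1.57528809e-01 -7.00967882e+00] 9.025735898770415 [-0.6  0.1 -2.7  0.6  2.4  4.1  5.  -1.1  1.7  0.3  0.1 -1.5 -5.1 -1.6
  4.9 -0.4 -1.   4.6 -2.5 -3.4 -2.9  3.3  4.7]
```

The arm was still moving when that picture was taken. I'll retake it now that it has settled.

```bash
python3 - <<'E'
from bench import r
o=r.observe();print(o["ee_pos"],o["dq"].round(3))
E
python3 snap.py hub2;  python3 ov.py hub2 596 24 0 pics/ov2.png
```

```text
[515.3218243  -34.25899545 337.51350271] [-0.086 -0.037  0.062 -0.068  0.087 -0.166]
[513.4 -37.6 338.1]
```

View pics/ov2.png

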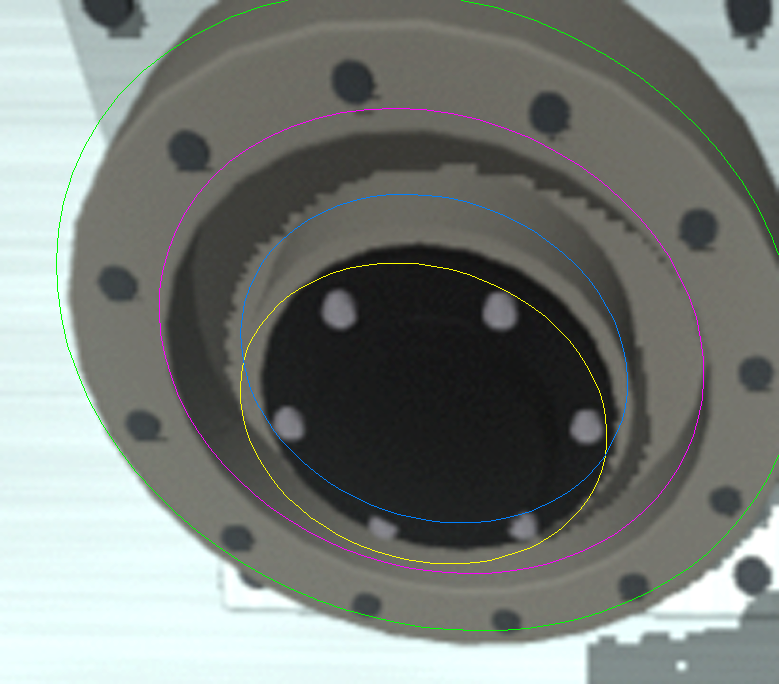

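```bash
cat > fit2.py <<'E'
import pickle,sys
from h import *
from scipy.optimize import least_squares
from scipy.spatial.transform import Rotation as Ro
p=pickle.load(open("hub2.pkl","rb"))
print("cam",-p["world_to_cam"][:3,:3].T@p["world_to_cam"][:3,3])
cv=lambda L:np.array(L,float)/3.8+[140-.5,-.5]
C={ (85,24):cv([(71,275),(80,215),(96,370),(160,490),(270,590),(470,642),(590,625),(400,20),(285,42),(530,42)]),
 (63,24):cv([(165,310),(708,380),(180,380),(195,240),(435,130),(690,300),(455,588)]),
 (41,44):cv([(261,385),(614,385),(410,244),(458,549),(305,480),(570,510),(305,285),(535,270)])}
def f(q,m):
    R,o=wheel(q[0],q[1],q[2]); 
    if m>0: o=o+[0,0,q[3]]
    if m>1: R=R@Ro.from_rotvec([0,q[4],0]).as_matrix()
    zz=[0,0] 
    out=[]
    for (r,z),P in C.items():
        if m>2 and r==41: z,r=q[5],q[6]
        c=proj(p,circ(R,o,r,z,720)); 
        ce=c.mean(0)
        for u in P:
            d=np.hypot(*(c-u).T);i=d.argmin();out.append(d[i]*np.sign(np.hypot(*(u-ce))-np.hypot(*(c[i]-ce))))
    return np.array(out)
for m in (0,1,2,3):
    x0=[596,24,0,0,0,44,41][:[3,4,5,7][m]]
    s=least_squares(f,x0,args=(m,),x_scale=[1,1,.01,1,.01,1,1][:len(x0)])
    print(s.x.round(3),np.degrees(s.x[2]),s.fun.round(1))
E
python3 fit2.py
```

```text
cam [582.27192613 -33.62535455 455.10266318]
[5.94449e+02 2.11640e+01 2.60000e-02] 1.5111062647529885 [-0.3 -0.7 -2.7 -0.8  2.3  1.6  0.5 -5.4 -6.9 -5.3  2.2 -2.5  0.6 -1.
 -3.3 -3.   2.4 -1.1  0.9  7.2 -5.5 -5.  -5.7  4.5  7.9]
[ 5.95447e+02  2.57630e+01  1.42000e-01 -1.21250e+01] 8.115157897398305 [ 0.9  1.3 -2.7 -1.4  2.4  4.1  4.8 -3.  -3.9 -3.4  2.9  1.5  0.6  0.5
 -2.3 -0.6  4.7  0.7  0.9  6.7 -2.8 -3.5 -2.2  5.4  6.5]
[ 5.93318e+02  2.70880e+01  1.20000e-01 -1.96640e+01  9.00000e-02] 6.8548841278034045 [ 3.   3.3 -1.  -1.5  0.2  0.5  1.5 -3.8 -4.6 -3.6  4.   3.4  1.5  1.1
 -3.1  1.6  1.9 -0.1  2.7  3.5 -3.2 -3.5 -1.   2.5  5.2]
[ 5.92155e+02  2.33920e+01  2.60000e-02 -6.25600e+00  8.00000e-03
  3.08080e+01  4.23480e+01] 1.5135804951413054 [ 0.7  1.1 -2.8 -1.8  0.8  0.2 -0.4 -0.3 -2.2  0.3  2.7  0.2  0.2  0.7
  1.   0.7  0.9 -0.2 -1.  -0.1  1.1  0.2 -0.4 -0.8  1.6]
```

```bash
cat > fit3.py <<'E'
import pickle,sys
from h import *
from scipy.optimize import least_squares
p=pickle.load(open("hub2.pkl","rb"))
cv=lambda L:np.array(L,float)/3.8+[140-.5,-.5]
rim=cv([(352,82),(189,151),(118,284),(143,426),(237,538),(366,605),(506,620),(633,586),(725,500),(756,374),(698,229),(549,113)])
cap=cv([(340,310),(500,310),(586,427),(523,527),(382,527),(288,425)])
ch=cv([(165,310),(708,380),(180,380),(195,240),(435,130),(690,300),(455,588)])
def f(q,m):
    R,o=wheel(*q[:3]); o=o+[0,0,q[9] if m else 0]
    a=q[3]+np.arange(12)*np.pi/6; A=np.c_[q[4]*np.cos(a),q[4]*np.sin(a),0*a+24]@R.T+o
    b=q[5]-np.arange(6)*np.pi/3; zc=q[7]
    B=np.c_[q[6]*np.cos(b),q[6]*np.sin(b),0*b+zc]@R.T+o
    c=proj(p,circ(R,o,63,24,720));ce=c.mean(0);o3=[]
    for u in ch:
        d=np.hypot(*(c-u).T);i=d.argmin();o3.append(d[i]*np.sign(np.hypot(*(u-ce))-np.hypot(*(c[i]-ce))))
    return np.r_[(proj(p,A)-rim).ravel(),(proj(p,B)-cap).ravel(),np.array(o3)]
for m in (0,1):
    s=least_squares(f,[596,24,0,.2,74,.5,33,44,0]+[0]*m,args=(m,),x_scale=[1,1,.01,.01,1,.01,1,1,1]+[1]*m)
    print(s.x.round(3),np.degrees(s.x[2]));print(s.fun[:24].reshape(-1,2).round(1).tolist(),s.fun[24:36].reshape(-1,2).round(1).tolist(),s.fun[36:].round(1))
E
python3 fit3.py
```

```text
[5.9099e+02 2.2677e+01 4.0000e-03 1.0900e-01 7.4033e+01 5.2100e-01
 3.4792e+01 3.4690e+01 0.0000e+00] 0.20092530471591552
[[0.4, -0.1], [0.2, -0.2], [0.1, -0.3], [0.1, -0.4], [0.1, -0.2], [0.2, -0.3], [0.0, 0.0], [0.1, -0.4], [0.1, -0.3], [-0.1, -0.7], [0.1, -0.6], [0.2, -0.1]] [[-0.3, 0.0], [0.2, 0.4], [0.5, 0.2], [0.1, -0.1], [0.5, -0.5], [0.0, -0.0]] [ 0.9 -0.3 -1.8 -0.6  1.9  1.  -0.9]
[ 5.91016e+02  2.24910e+01 -1.00000e-03  1.13000e-01  7.38720e+01
  5.25000e-01  3.47160e+01  3.46850e+01 -9.46400e+00  7.45000e-01] -0.030926590175597228
[[0.3, -0.2], [0.2, -0.2], [0.1, -0.4], [0.2, -0.5], [0.1, -0.3], [0.3, -0.3], [0.1, 0.0], [0.1, -0.3], [0.1, -0.2], [-0.0, -0.6], [0.1, -0.5], [0.1, -0.1]] [[-0.4, 0.0], [0.2, 0.4], [0.5, 0.2], [0.1, -0.1], [0.5, -0.5], [-0.0, -0.0]] [ 0.8 -0.4 -1.9 -0.8  1.7  0.9 -1. ]
```

Rim-bolt fit: hub at (591, 22.6, 105) with yaw 0, and residuals under 0.5 px. Next is the stand.

Request:
step_arm --pt "0 6 0 0" --pt "0 12 0 0" --pt "0 18 0 0" --pt "0 24 0 0" --pt "-0.5 30 0 0"

```text
time: 3.28
ee_pos: [506.9, 258.5, 341.6]
ee_rot: [-0.5, 0.5, -0.5, 0.5]
force: [1.1, 0.1, -0.3]
grip_width: 85.7
```

Request:
step_arm --pt "-0.8 3 0 0" --pt "-0.8 3.1 -2 0" --pt "-0.8 3.1 -4 0" --pt "-0.8 3.1 -4 0" --claw -0.6

```text
time: 3.78
ee_pos: [498.3, 287.6, 299.4]
ee_rot: [-0.499, 0.502, -0.5, 0.499]
force: [-0.9, -0.9, -0.9]
grip_width: 68.2
```

```bash
python3 snap.py st1
```

```text
[498.8 287.8 300.9]
```

View pics/st1.png

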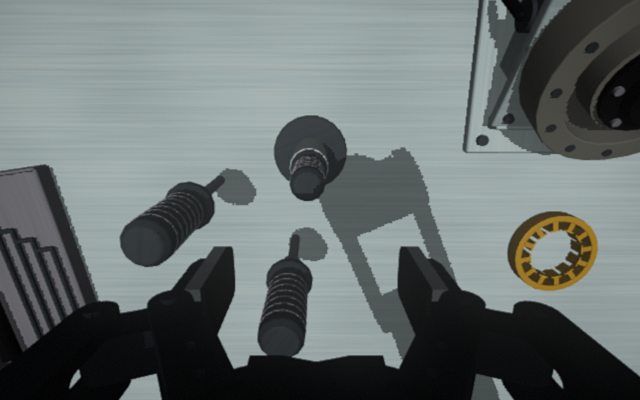

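The pusher's top is at (307,182) and the stand foot at (310,151), just ahead of the open fingers. Both look-alikes are off to the left. Measuring.

```bash
python3 - <<'E'
import pickle
from h import *
p=pickle.load(open("st1.pkl","rb"))
a=p["color"];k=6;c=a[105:205,265:355];cv2.imwrite("pics/st1z.png",cv2.convertScaleAbs(cv2.resize(c,None,fx=k,fy=k,interpolation=cv2.INTER_CUBIC),alpha=1.6))
print(ray(p,(307,182),170),ray(p,(310,151),3))
def rr(x,y,r,z): return circ(np.eye(3),np.array([x,y,0]),r,z)
for x,y in [(504,293)]:
    z=cv2.imread("pics/st1z.png")
    for r,h,col in [(42,0,(0,255,0)),(13,170,(0,255,255)),(16.5,105,(255,0,255))]:
        q=((proj(p,rr(x,y,r,h))-[264.5,104.5])*k).astype(np.int32);cv2.polylines(z,[q],True,col,1)
    cv2.imwrite("pics/st1z.png",z)
E
```

```text
[508.20467815 294.64997758 170.        ] [506.486412 294.946236   3.      ]
```

View pics/st1z.png

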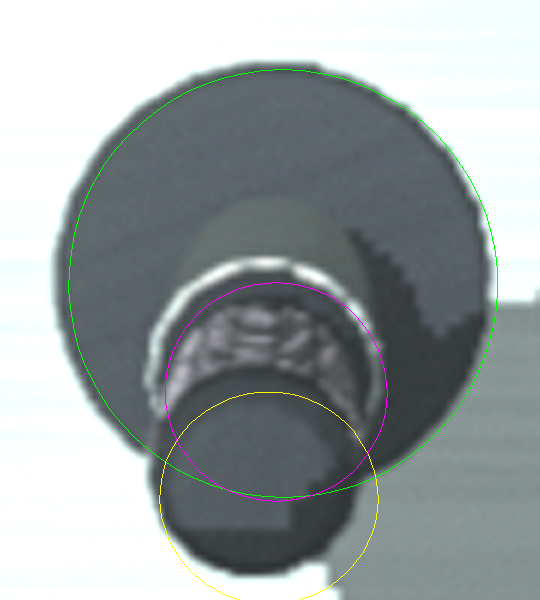

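Stand and pusher are at about (506, 294.6). Descending now.

Request:
step_arm --pt "0.7 0.7 0 0" --pt "0.7 0.7 -5 0" --pt "0.7 0.7 -10 0" --pt "0.7 0.7 -12 0" --pt "0.7 0.7 -12 0"

```text
time: 4.45
ee_pos: [505.7, 295.3, 179.8]
ee_rot: [-0.499, 0.501, -0.5, 0.499]
force: [0.1, 0.3, 0.2]
grip_width: 67.9
```

Request:
step_arm --pt "0 -0.1 -3.4 0" --pt "0 -0.1 -3.4 0" --pt "0 -0.1 -3.4 0"

```text
time: 4.82
ee_pos: [507.1, 295.0, 149.7]
ee_rot: [0.502, -0.499, 0.499, -0.5]
force: [0.9, 0.1, 1.3]
grip_width: 68.2
```

Request:
step_arm --pt "0 0 0 0" --pt "0 0 0 0" --pt "0 0 0 0" --pt "0 0 0 0" --claw 1 --squeeze 25

```text
time: 5.32
ee_pos: [506.3, 294.6, 148.4]
ee_rot: [0.501, -0.5, 0.499, -0.5]
force: [-0.8, -0.6, 3.8]
grip_width: 25.2
```

```bash
cat > sc.py <<'E'
import sys
from bench import viewer,r
import cv2
n=sys.argv[1];p=viewer.get_image("scene");c=[int(v) for v in sys.argv[2:6]]
a=p["color"][c[1]:c[3],c[0]:c[2]];k=min(800/a.shape[1],600/a.shape[0])
cv2.imwrite(f"pics/{n}.png",cv2.convertScaleAbs(cv2.resize(a,None,fx=k,fy=k,interpolation=cv2.INTER_CUBIC),alpha=1.5))
o=r.observe();print(o["ee_pos"].round(1),o["force"].round(2),o["ft_torque"].round(3),o["grip_width"])
E
python3 sc.py s1 380 130 540 270
```

```text
[506.3 294.6 148.4] [-0.78 -0.1   5.61] [-0.074  0.102  0.011] 25.102357005042595
```

View pics/s1.png

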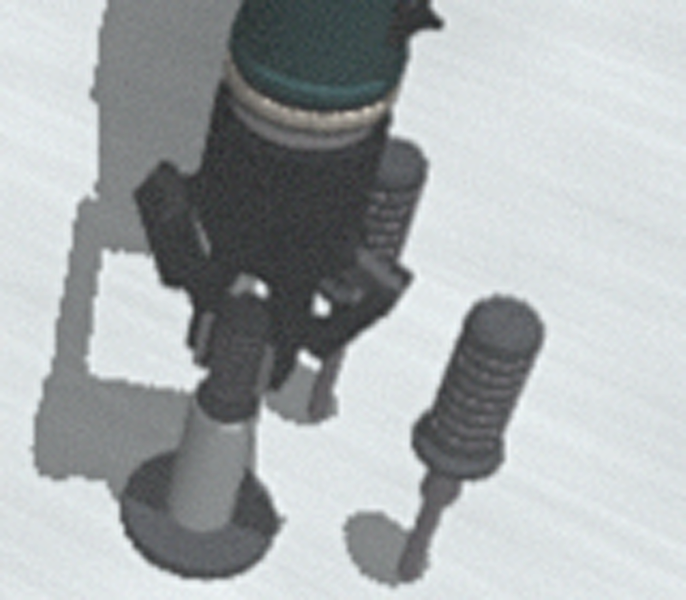

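The pusher is gripped (25.2 mm wide at the handle). The second look-alike stands close on the -x side, so I'll lean the tool toward (-x,-y) against the stand's rim and then turn back. First, lift with a 45° turn.

Request:
step_arm --pt "0 0 1 9" --pt "0 0 3 18" --pt "0 0 5 28" --pt "0 0 6 38" --pt "0 0 6.6 45" --squeeze 20

```text
time: 6.0
ee_pos: [505.5, 294.5, 212.5]
ee_rot: [-0.654, 0.654, -0.269, 0.268]
force: [0.1, -0.0, -1.7]
grip_width: 25.4
```

Request:
step_arm --pt "0 0 0 0" --pt "0 0 0 0"

```text
time: 6.25
ee_pos: [505.4, 294.4, 211.9]
ee_rot: [-0.653, 0.654, -0.271, 0.27]
force: [-0.3, -0.3, -2.2]
grip_width: 25.2
```

```bash
python3 sc.py s2 380 130 540 270
```

```text
[505.4 294.4 212. ] [ 0.05 -0.48 -2.27] [0.059 0.026 0.023] 25.266193616490938
```

View pics/s2.png

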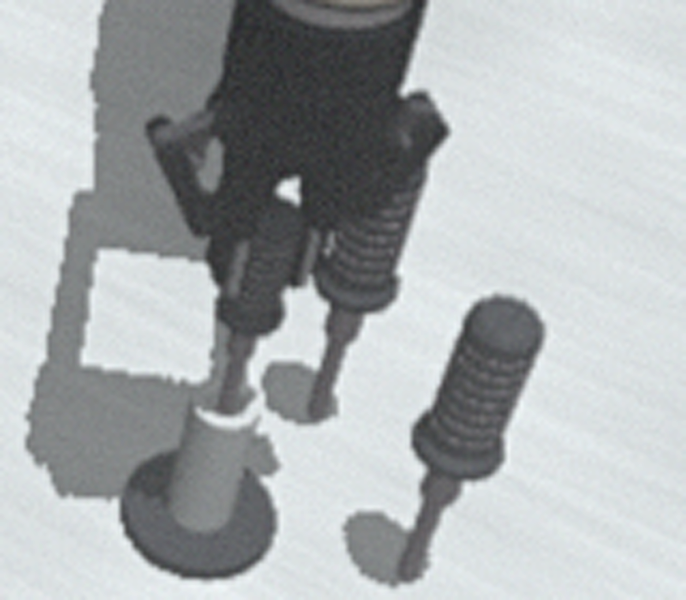

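Nose is about 16 mm inside the mouth. Now the arc that tilts the tool.

Request:
step_arm --pt "-0.4 -0.4 0 0" --pt "-1.1 -1.1 0 0" --pt "-1.75 -1.75 -0.1 0" --pt "-2.4 -2.4 -0.25 0" --pt "-3.05 -3.05 -0.5 0"

```text
time: 6.92
ee_pos: [475.2, 263.6, 208.8]
ee_rot: [0.654, -0.653, 0.27, -0.271]
force: [2.1, 1.1, -0.8]
grip_width: 25.4
```

```bash
python3 sc.py s3 380 130 540 270
```

```text
[474.3 262.8 208.4] [ 1.66  0.78 -1.42] [ 0.179 -0.309 -0.015] 25.43623358110728
```

View pics/s3.png

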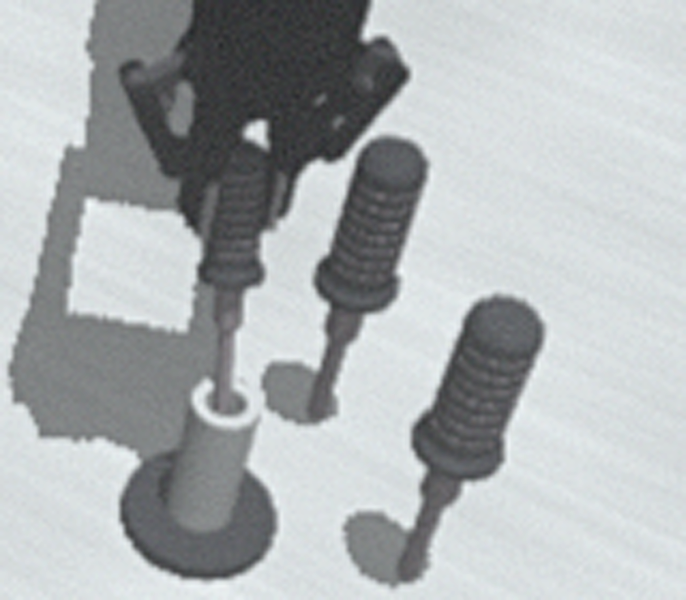

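It is pivoting: the rod bears on the rim with about 2 N. Continuing.

Request:
step_arm --pt "-0.6 -0.6 -0.3 0" --pt "-1.1 -1.1 -0.7 0" --pt "-1.7 -1.7 -1.1 0" --pt "-2.2 -2.2 -1.6 0" --pt "-2.2 -2.2 -1.6 0"

```text
time: 7.6
ee_pos: [452.6, 241.4, 191.5]
ee_rot: [-0.653, 0.654, -0.271, 0.27]
force: [0.8, -0.4, -2.0]
grip_width: 25.4
```

```bash
python3 sc.py s4 380 130 540 270
```

```text
[452.7 241.5 191.6] [ 1.51  0.23 -1.14] [-0.065 -0.208 -0.051] 25.24544512538225
```

View pics/s4.png

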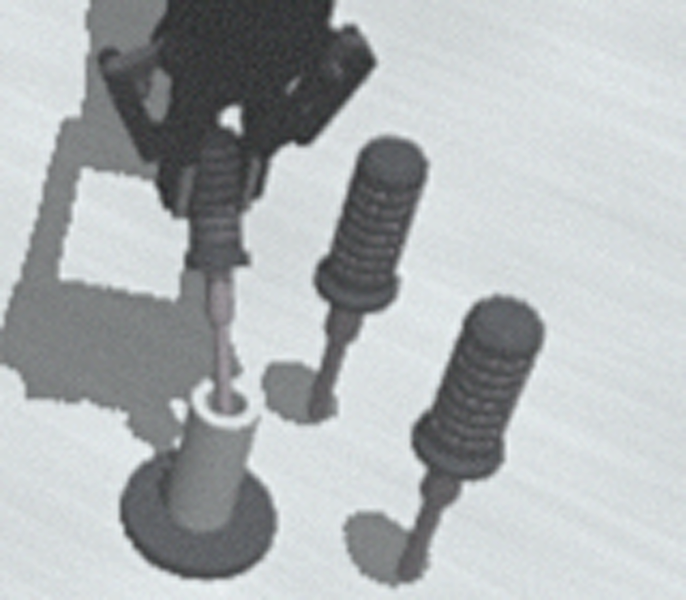

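Request:
step_arm --pt "-0.5 -0.5 1 0" --pt "-1.2 -1.2 2.5 0" --pt "-1.2 -2 5.5 -9" --pt "-1 -4 6 -18" --pt "-1 -7 6 -27" --squeeze 90

```text
time: 8.28
ee_pos: [443.1, 171.6, 254.4]
ee_rot: [0.572, -0.571, 0.416, -0.417]
force: [-1.0, 0.2, -2.7]
grip_width: 24.4
```

Request:
step_arm --pt "0 -4 0 -9" --pt "0 -8 0 -18" --pt "0 -9 0 -18" --pt "0 -9 0 -18"

```text
time: 8.78
ee_pos: [443.1, 81.7, 253.0]
ee_rot: [0.501, -0.5, 0.5, -0.5]
force: [-0.6, 0.1, -2.9]
grip_width: 24.2
```

```bash
python3 sc.py s5 270 80 470 230; python3 snap.py w5;python3 - <<'E'
import cv2
from bench import r,viewer
import pickle
for n in("top","scene"):
    p=viewer.get_image(n);pickle.dump(p,open(f"{n}5.pkl","wb"))
    if n=="top": cv2.imwrite("pics/top5.png",cv2.convertScaleAbs(cv2.resize(p["color"][130:290,180:400],None,fx=3.5,fy=3.5,interpolation=cv2.INTER_CUBIC),alpha=1.5))
o=r.observe();print(o["joint_positions"].round(2),o["force"],o["ft_torque"],o["ee_pos"],o["ee_rot"])
E
```

```text
[443.1  82.4 252.8] [ 0.75  0.93 -1.75] [-0.008 -0.009 -0.053] 24.05118058675259
[443.2  82.7 252.6]
[ 0.06 -0.14  1.6   0.    1.68  1.63] [-0.64338594  0.27933921 -2.29454312] [ 0.05516054 -0.00922167  0.01952122] [443.23582081  82.94088722 252.36961821] [ 0.50088605 -0.50080899  0.4992653  -0.49903675]
```

View pics/s5.png

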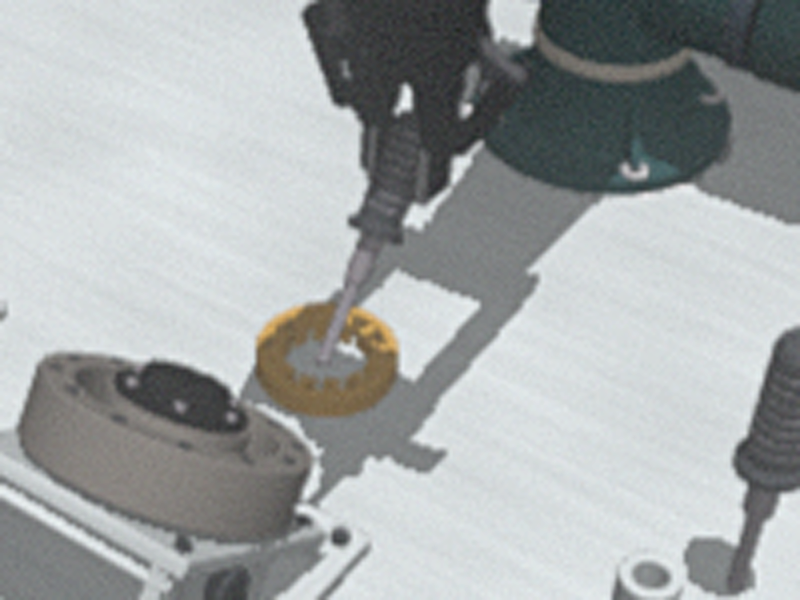

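View pics/w5.png

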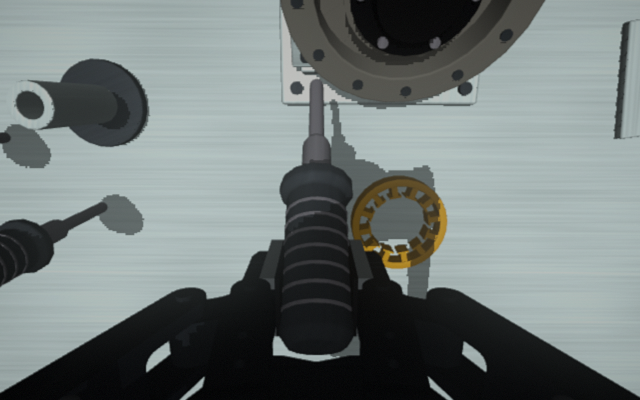

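View pics/top5.png

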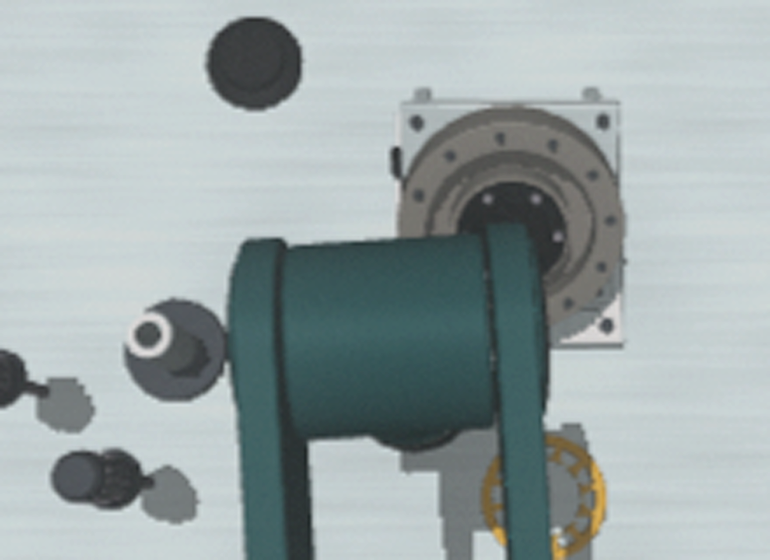

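Wrist view: the tool leans away from the gripper, nose tip at (317,79), sleeve end at (317,137). In the scene view the tip is at about (351,169). The empty stand mouth shows at (31,103) in the wrist view. Fitting the tilt next.

```bash
python3 - <<'E'
import pickle
from h import *
from scipy.optimize import least_squares
w=pickle.load(open("w5.pkl","rb"));s=pickle.load(open("scene5.pkl","rb"))
T=np.array([443.2,82.6,252.7]);G=T-[0,0,6]
def pt(q,z):
    th,ph,g,dx,dy=q; a=np.array([-np.sin(th),np.sin(ph),np.cos(th)]);a/=np.linalg.norm(a)
    return G+[dx,dy,0]+(z-g)*a
S=lambda u,v:(u/4+270,v/4+80)
def f(q):
    o=[]
    tip=pt(q,-79);j=pt(q,-30)
    o+=list(proj(w,tip)[0]-(317,80));o+=list(proj(w,j)[0]-(317,138))
    o+=list(proj(s,pt(q,-80))[0]-S(324,360));o+=list(proj(s,j)[0]-S(352,287));o+=list(proj(s,pt(q,0))[0]-S(374,232))
    return np.r_[o,np.array([q[3]/2,q[4]/2])]
q=least_squares(f,[.6,0,42,0,0]);print(q.x,np.degrees(q.x[:2]),q.fun.round(1));print("tip rel TCP",pt(q.x,-80)-T)
print("stand mouth",ray(w,(30.5,103),100))
a=w["color"];cv2.imwrite("pics/w5z.png",cv2.convertScaleAbs(cv2.resize(a[60:220,260:380],None,fx=4,fy=3.7,interpolation=cv2.INTER_CUBIC),alpha=1.5))
cv2.imwrite("pics/m5z.png",cv2.convertScaleAbs(cv2.resize(a[60:150,0:150],None,fx=5,fy=5,interpolation=cv2.INTER_CUBIC),alpha=1.3))
E
```

```text
[ 6.71802099e-01 -1.32103353e-03  4.46112821e+01  1.13817922e+00
  2.38781979e-01] [38.49142494 -0.07568965] [-0.2 -0.2 -0.2  0.8 -1.7  1.3 -0.3 -0.8 -0.7  0.6  0.6  0.1]
tip rel TCP [  78.69586227    0.40339747 -103.53332935]
stand mouth [507.2062977  293.57414075 100.        ]
```

View pics/w5z.png

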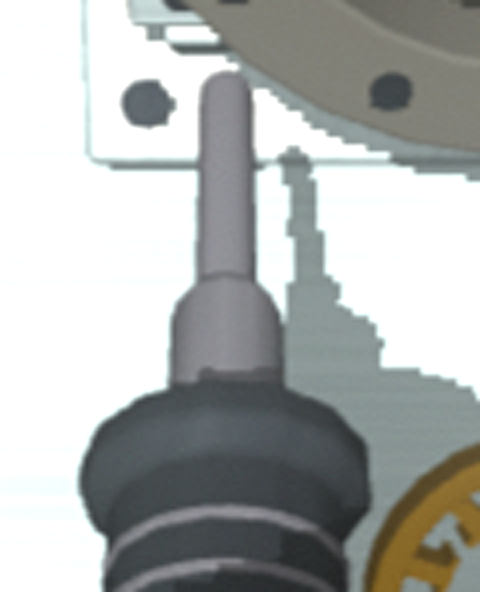

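View pics/m5z.png

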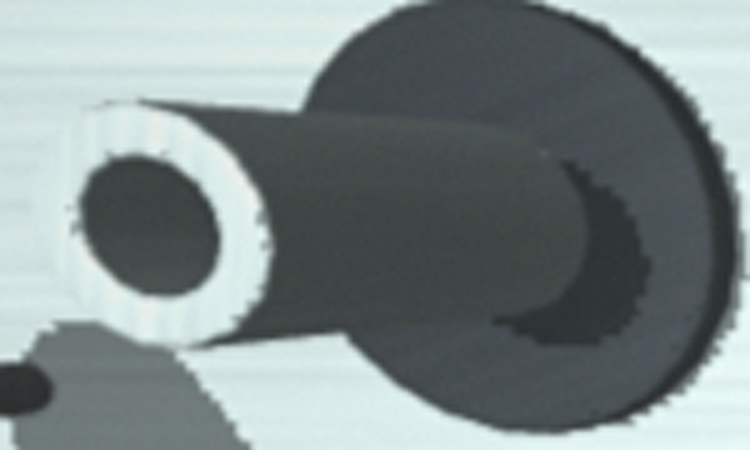

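Tilt is about 38° (35° wanted) and the fit puts the tip at TCP + (78.7, 0.4, -103.5). Hovering above the channel at the +40° end.

Request:
step_arm --pt "0.3 -1 -0.5 0" --pt "0.9 -2.6 -1.5 0" --pt "1.24 -2.6 -3.5 0" --pt "1.24 -2.6 -3.5 0"

```text
time: 9.48
ee_pos: [454.8, 55.1, 214.5]
ee_rot: [-0.499, 0.502, -0.501, 0.499]
force: [-0.2, 0.6, -2.9]
grip_width: 23.9
```

```bash
python3 snap.py w6; python3 sc.py s6 260 120 370 220;python3 - <<'E'
import pickle
from h import *
w=pickle.load(open("w6.pkl","rb"));a=w["color"];k=3.8
z=cv2.convertScaleAbs(cv2.resize(a[0:150,230:430],None,fx=k,fy=k,interpolation=cv2.INTER_CUBIC),alpha=1.6)
R,o=wheel(591,22.6,0)
for r,h,c in[(45,24,(255,128,0)),(63,24,(255,0,255)),(54,0,(0,255,0)),(74,24,(0,255,255))]:
    q=((proj(w,circ(R,o,r,h))-[229.5,-.5])*k).astype(np.int32);cv2.polylines(z,[q],True,c,1)
cv2.imwrite("pics/w6z.png",z)
E
```

```text
[455.3  55.3 215.9]
[455.8  55.5 216.9] [ 0.15 -0.16 -0.84] [ 0.038 -0.009  0.03 ] 24.372076261528317
```

View pics/w6z.png

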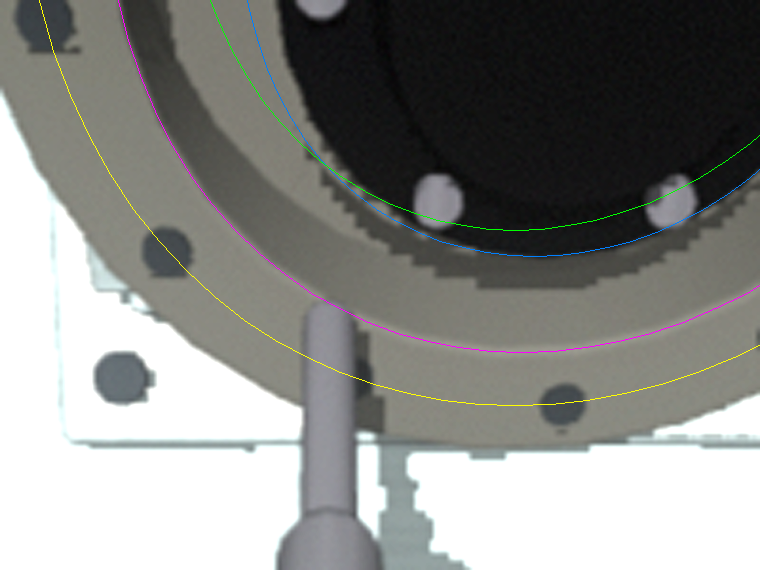

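View pics/s6.png

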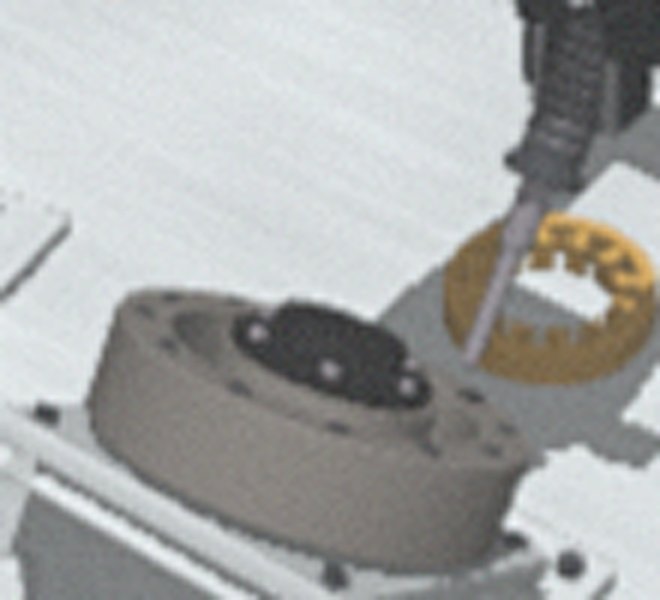

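The hub model overlays well, and the nose sits above the ring's edge, heading into the channel along the axis. Shifting to about +46° and descending along the axis.

Request:
step_arm --pt "0.3 0.55 0.3 0" --pt "1.0 0.55 -0.6 0" --pt "1.75 0.55 -1.7 0" --pt "2.1 0.55 -2.2 0" --pt "2.1 0.55 -2.2 0"

```text
time: 10.2
ee_pos: [476.5, 61.5, 194.1]
ee_rot: [-0.5, 0.501, -0.5, 0.499]
force: [-0.2, 0.5, -2.8]
grip_width: 24.2
```

```bash
cat > st.py <<'E'
from bench import r
import numpy as np
o=r.observe();n=np.array([-.5736,0,.8192]);f=o["force"];u=np.array([.8192,0,.5736])
R=o["ee_pos"]-np.array([481.8,61,187.2])
print("t",o["time"],"pos",o["ee_pos"].round(1),"F",f.round(2),"Fn %.2f Fx' %.2f Fy %.2f"%(f@n,f@u,f[1]),"T",o["ft_torque"].round(3),"w %.1f"%o["grip_width"])
c=np.array([468.3,22.2,177.7]);d=o["ee_pos"]-c
x=-54+d@u;y=d[1];print("wheel r %.1f phi %.1f  h %.1f"%(np.hypot(x,y),np.degrees(np.arctan2(y,-x)),d@n))
E
python3 st.py
```

```text
t 10.2 pos [476.5  61.5 194.1] F [-0.21  0.47 -2.77] Fn -2.15 Fx' -1.76 Fy 0.47 T [ 0.005  0.019 -0.005] w 24.2
wheel r 54.6 phi 46.0  h 8.7
```

Request:
step_arm --pt "0.2 0 -0.3 0" --pt "0.4 0 -0.55 0" --pt "0.55 0 -0.75 0" --pt "0.55 0 -0.75 0"

```text
time: 10.7
ee_pos: [482.3, 61.5, 187.6]
ee_rot: [-0.5, 0.5, -0.5, 0.5]
force: [-0.5, 0.1, -2.3]
grip_width: 24.2
```

```bash
python3 st.py
```

```text
t 10.7 pos [482.3  61.5 187.6] F [-0.51  0.06 -2.29] Fn -1.58 Fx' -1.73 Fy 0.06 T [ 0.041  0.058 -0.074] w 24.2
wheel r 53.9 phi 46.8  h 0.1
```

Request:
step_arm --pt "0.12 0 -0.17 0" --pt "0.23 0 -0.33 0" --pt "0.23 0 -0.33 0"

```text
time: 11.08
ee_pos: [484.6, 61.6, 184.6]
ee_rot: [0.5, -0.5, 0.5, -0.5]
force: [-1.2, -0.5, -0.1]
grip_width: 23.9
```

```bash
python3 st.py
```

```text
t 11.075 pos [484.6  61.6 184.6] F [-1.17 -0.49 -0.14] Fn 0.56 Fx' -1.04 Fy -0.49 T [-0.031  0.16   0.011] w 23.9
wheel r 53.8 phi 47.1  h -3.7
```

Contact: axial force up about 2.2 N, so roughly 3 mm of spring compression. Sweeping in 5 mm steps and checking the force after each.

Request:
step_arm --pt "-0.15 -0.18 -0.1 0" --pt "-0.3 -0.37 -0.21 0" --pt "-0.3 -0.37 -0.21 0"

```text
time: 11.45
ee_pos: [481.5, 57.7, 182.4]
ee_rot: [0.5, -0.5, 0.5, -0.5]
force: [-0.6, 1.0, 0.3]
grip_width: 24.2
```

```bash
python3 st.py
```

```text
t 11.45 pos [481.5  57.7 182.4] F [-0.59  1.02  0.27] Fn 0.56 Fx' -0.33 Fy 1.02 T [0.073 0.01  0.053] w 24.2
wheel r 53.8 phi 41.2  h -3.7
```

Request:
step_arm --pt "-0.14 -0.2 -0.1 0" --pt "-0.27 -0.41 -0.19 0" --pt "-0.27 -0.41 -0.19 0"

```text
time: 11.82
ee_pos: [478.5, 53.3, 180.2]
ee_rot: [-0.5, 0.501, -0.5, 0.5]
force: [-1.6, 0.2, 0.5]
grip_width: 24.4
```

```bash
python3 st.py
```

```text
t 11.825 pos [478.5  53.3 180.2] F [-1.56  0.19  0.54] Fn 1.34 Fx' -0.97 Fy 0.19 T [0.023 0.091 0.005] w 24.4
wheel r 54.1 phi 35.1  h -3.8
```

Request:
step_arm --pt "-0.12 -0.21 -0.08 0" --pt "-0.23 -0.43 -0.16 0" --pt "-0.23 -0.43 -0.16 0"

```text
time: 12.2
ee_pos: [476.3, 49.0, 178.6]
ee_rot: [-0.5, 0.501, -0.5, 0.5]
force: [-1.2, 0.3, 0.2]
grip_width: 24.3
```

```bash
python3 st.py
```

```text
t 12.2 pos [476.3  49.  178.6] F [-1.25  0.25  0.17] Fn 0.86 Fx' -0.93 Fy 0.25 T [-0.008  0.156 -0.031] w 24.3
wheel r 54.0 phi 29.8  h -3.8
```

Request:
step_arm --pt "-0.1 -0.23 -0.07 0" --pt "-0.2 -0.46 -0.14 0" --pt "-0.2 -0.46 -0.14 0"

```text
time: 12.58
ee_pos: [474.3, 44.3, 177.2]
ee_rot: [-0.5, 0.501, -0.5, 0.5]
force: [-1.2, 0.3, -0.4]
grip_width: 24.2
```

```bash
python3 st.py
```

```text
t 12.575 pos [474.3  44.3 177.2] F [-1.15  0.26 -0.36] Fn 0.37 Fx' -1.15 Fy 0.26 T [-0.113  0.177 -0.051] w 24.2
wheel r 54.1 phi 24.1  h -3.8
```

Request:
step_arm --pt "-0.08 -0.24 -0.06 0" --pt "-0.16 -0.48 -0.12 0" --pt "-0.16 -0.48 -0.12 0"

```text
time: 12.95
ee_pos: [472.8, 39.6, 176.1]
ee_rot: [-0.5, 0.501, -0.5, 0.5]
force: [-1.1, -0.1, 0.0]
grip_width: 24.4
```

```bash
python3 st.py
```

```text
t 12.95 pos [472.8  39.6 176.1] F [-1.05 -0.07  0.  ] Fn 0.61 Fx' -0.86 Fy -0.07 T [ 0.034  0.151 -0.051] w 24.4
wheel r 54.1 phi 18.8  h -3.9
```

Request:
step_arm --pt "-0.06 -0.24 -0.04 0" --pt "-0.12 -0.49 -0.09 0" --pt "-0.12 -0.49 -0.09 0"

```text
time: 13.32
ee_pos: [471.6, 34.7, 175.2]
ee_rot: [-0.5, 0.501, -0.5, 0.5]
force: [-1.6, 0.0, -0.2]
grip_width: 24.0
```

```bash
python3 st.py
```

```text
t 13.325 pos [471.6  34.7 175.2] F [-1.64  0.03 -0.17] Fn 0.80 Fx' -1.44 Fy 0.03 T [0.031 0.151 0.005] w 24.0
wheel r 54.1 phi 13.3  h -3.9
```

Request:
step_arm --pt "-0.04 -0.25 -0.03 0" --pt "-0.08 -0.51 -0.06 0" --pt "-0.08 -0.51 -0.06 0"

```text
time: 13.7
ee_pos: [470.8, 29.5, 174.7]
ee_rot: [-0.5, 0.501, -0.5, 0.5]
force: [-1.8, -0.2, -1.2]
grip_width: 24.1
```

```bash
python3 st.py
```

```text
t 13.7 pos [470.8  29.5 174.7] F [-1.83 -0.18 -1.22] Fn 0.05 Fx' -2.20 Fy -0.18 T [ 0.012  0.223 -0.014] w 24.1
wheel r 54.2 phi 7.8  h -4.0
```

Request:
step_arm --pt "-0.02 -0.26 -0.01 0" --pt "-0.04 -0.52 -0.03 0" --pt "-0.04 -0.52 -0.03 0"

```text
time: 14.08
ee_pos: [470.5, 24.3, 174.4]
ee_rot: [-0.5, 0.501, -0.5, 0.5]
force: [-1.1, -0.4, 0.4]
grip_width: 24.5
```

```bash
python3 st.py
```

```text
t 14.075 pos [470.5  24.3 174.4] F [-1.08 -0.42  0.39] Fn 0.94 Fx' -0.66 Fy -0.42 T [ 0.024  0.194 -0.01 ] w 24.5
wheel r 54.2 phi 2.2  h -4.0
```

Request:
step_arm --pt "0 -0.26 0 0" --pt "0 -0.52 0 0" --pt "0 -0.52 0 0"

```text
time: 14.45
ee_pos: [470.6, 19.2, 174.4]
ee_rot: [-0.5, 0.5, -0.5, 0.5]
force: [-2.3, -0.3, 0.1]
grip_width: 24.1
```

```bash
python3 st.py
```

```text
t 14.45 pos [470.6  19.2 174.4] F [-2.27 -0.29  0.08] Fn 1.37 Fx' -1.81 Fy -0.29 T [0.017 0.26  0.03 ] w 24.1
wheel r 54.1 phi -3.2  h -4.0
```

Request:
step_arm --pt "0.02 -0.26 0.01 0" --pt "0.04 -0.52 0.03 0" --pt "0.04 -0.52 0.03 0"

```text
time: 14.82
ee_pos: [471.0, 14.0, 174.7]
ee_rot: [-0.5, 0.5, -0.5, 0.5]
force: [-1.2, 0.8, -0.9]
grip_width: 24.3
```

```bash
python3 st.py
```

```text
t 14.825 pos [471.   14.  174.7] F [-1.16  0.82 -0.93] Fn -0.10 Fx' -1.49 Fy 0.82 T [-0.047  0.264 -0.013] w 24.3
wheel r 54.1 phi -8.7  h -4.0
```

Request:
step_arm --pt "0.04 -0.25 0.03 0" --pt "0.08 -0.51 0.06 0" --pt "0.08 -0.51 0.06 0"

```text
time: 15.2
ee_pos: [472.0, 8.5, 175.4]
ee_rot: [-0.5, 0.501, -0.499, 0.5]
force: [-1.5, -1.8, 0.7]
grip_width: 24.2
```

```bash
python3 st.py
```

```text
t 15.2 pos [472.    8.5 175.4] F [-1.47 -1.82  0.67] Fn 1.39 Fx' -0.83 Fy -1.82 T [-0.337  0.202 -0.113] w 24.2
wheel r 54.1 phi -14.7  h -4.0
```

Request:
step_arm --pt "0.06 -0.24 0.04 0" --pt "0.12 -0.49 0.09 0" --pt "0.12 -0.49 0.09 0"

```text
time: 15.58
ee_pos: [473.1, 4.3, 176.0]
ee_rot: [0.5, -0.5, 0.5, -0.5]
force: [0.4, -0.2, -2.3]
grip_width: 24.0
```

```bash
python3 st.py
```

```text
t 15.575 pos [473.1   4.3 176. ] F [ 0.43 -0.18 -2.33] Fn -2.16 Fx' -0.99 Fy -0.18 T [-0.057  0.096 -0.049] w 24.0
wheel r 54.1 phi -19.4  h -4.1
```

At φ = -19.4° the contact force vanished (Fn back to the free value), just after an edge tug at -14.7°. The nose has dropped into the hole. I'll centre it with a small further move and deepen.

Request:
step_arm --pt "0.06 -0.18 0.05 0" --pt "0.17 -0.18 -0.1 0" --pt "0.29 -0.18 -0.28 0" --pt "0.29 -0.18 -0.28 0"

```text
time: 16.08
ee_pos: [475.8, 2.7, 173.1]
ee_rot: [-0.5, 0.501, -0.5, 0.499]
force: [-0.1, -0.1, -2.7]
grip_width: 24.7
```

```bash
python3 st.py
```

```text
t 16.075 pos [475.8   2.7 173.1] F [-0.11 -0.14 -2.72] Fn -2.16 Fx' -1.65 Fy -0.14 T [ 0.072  0.061 -0.011] w 24.7
wheel r 54.2 phi -21.1  h -8.1
```

Free down to h = -8, so it is inside the hole. Probing sideways for the centre.

Request:
step_arm --pt "0.05 -0.15 0.03 0" --pt "0.1 -0.3 0.06 0" --pt "0.1 -0.3 0.06 0"

```text
time: 16.45
ee_pos: [477.0, -0.5, 174.2]
ee_rot: [0.5, -0.5, 0.5, -0.5]
force: [-0.1, -0.5, -1.6]
grip_width: 24.1
```

```bash
python3 st.py
```

```text
t 16.45 pos [477.   -0.5 174.2] F [-0.15 -0.49 -1.58] Fn -1.21 Fx' -1.03 Fy -0.49 T [ 0.004  0.026 -0.036] w 24.1
wheel r 53.9 phi -24.9  h -7.9
```

Request:
step_arm --pt "-0.1 0.3 -0.06 0" --pt "-0.17 0.5 -0.1 0" --pt "-0.17 0.5 -0.1 0"

```text
time: 16.82
ee_pos: [475.1, 4.8, 173.0]
ee_rot: [-0.5, 0.5, -0.499, 0.5]
force: [-0.1, 0.5, -1.3]
grip_width: 24.1
```

```bash
python3 st.py
```

```text
t 16.825 pos [475.1   4.8 173. ] F [-0.08  0.46 -1.3 ] Fn -1.02 Fx' -0.81 Fy 0.46 T [ 0.026  0.03  -0.032] w 24.1
wheel r 54.0 phi -18.8  h -7.7
```

It is free from -18.8° to -24.9°, so the centre is about -22°. Centring, then pressing down along the axis.

Request:
step_arm --pt "0.09 -0.28 0.06 0" --pt "0.09 -0.28 0.06 0" --pt "0.29 -0.28 -0.22 0" --pt "0.5 -0.28 -0.52 0" --pt "0.5 -0.28 -0.52 0"

```text
time: 17.45
ee_pos: [480.3, 1.8, 167.9]
ee_rot: [-0.5, 0.5, -0.5, 0.5]
force: [-1.2, -0.6, 0.3]
grip_width: 24.2
```

```bash
python3 st.py
```

```text
t 17.45 pos [480.3   1.8 167.9] F [-1.17 -0.57  0.26] Fn 0.89 Fx' -0.81 Fy -0.57 T [-0.09   0.098 -0.051] w 24.2
wheel r 53.8 phi -22.3  h -14.9
```

Request:
step_arm --pt "0.11 0 -0.16 0" --pt "0.23 0 -0.33 0" --pt "0.34 0 -0.49 0" --pt "0.34 0 -0.49 0"

```text
time: 17.95
ee_pos: [483.7, 1.8, 163.1]
ee_rot: [-0.5, 0.5, -0.5, 0.5]
force: [-2.8, -0.7, 4.5]
grip_width: 24.3
```

```bash
python3 st.py
```

```text
t 17.95 pos [483.7   1.8 163.1] F [-2.82 -0.67  4.53] Fn 5.33 Fx' 0.28 Fy -0.67 T [-0.098  0.301  0.04 ] w 24.3
wheel r 53.8 phi -22.3  h -20.7
```

Net force is about 7 N, so the pin is moving. Continuing.

Request:
step_arm --pt "0.06 0 -0.08 0" --pt "0.14 0 -0.2 0" --pt "0.23 0 -0.33 0" --pt "0.23 0 -0.33 0"

```text
time: 18.45
ee_pos: [486.0, 1.8, 159.5]
ee_rot: [0.5, -0.5, 0.5, -0.5]
force: [-2.4, -0.0, 3.5]
grip_width: 24.1
```

```bash
python3 st.py
```

```text
t 18.45 pos [486.    1.8 159.5] F [-2.42 -0.02  3.53] Fn 4.28 Fx' 0.05 Fy -0.02 T [-0.194  0.224 -0.041] w 24.1
wheel r 53.9 phi -22.3  h -25.1
```

Request:
step_arm --pt "0.06 0 -0.08 0" --pt "0.11 0 -0.16 0" --pt "0.11 0 -0.16 0"

```text
time: 18.82
ee_pos: [486.7, 1.8, 158.8]
ee_rot: [-0.5, 0.501, -0.5, 0.5]
force: [-5.6, -0.9, 7.2]
grip_width: 24.1
```

```bash
python3 st.py
```

```text
t 18.825 pos [486.7   1.8 158.8] F [-5.59 -0.86  7.24] Fn 9.14 Fx' -0.43 Fy -0.86 T [-0.207  0.737 -0.036] w 24.1
wheel r 53.8 phi -22.3  h -26.0
```

Force is climbing and the motion has stalled, which suggests the stop. Pressing a little more to confirm.

Request:
step_arm --pt "0.06 0 -0.08 0" --pt "0.11 0 -0.16 0" --pt "0.11 0 -0.16 0"

```text
time: 19.2
ee_pos: [487.0, 1.8, 158.6]
ee_rot: [-0.5, 0.501, -0.5, 0.499]
force: [-10.8, -0.6, 14.6]
grip_width: 24.1
```

```bash
python3 st.py
```

```text
t 19.2 pos [487.    1.8 158.6] F [-10.83  -0.61  14.6 ] Fn 18.17 Fx' -0.49 Fy -0.61 T [-0.143  1.453 -0.071] w 24.1
wheel r 53.7 phi -22.4  h -26.4
```

Net axial force is 20 N with only 0.4 mm of motion. Total travel matches 8 mm of spring plus 8 mm of pin, so the pin is home. Retreating along the axis.

Request:
step_arm --pt "-0.6 0 0.85 0" --pt "-1.7 0 2.45 0" --pt "-3.0 0 4.3 0" --pt "-4.3 0 6.1 0" --pt "-5.2 1 8.5 5"

```text
time: 19.82
ee_pos: [434.7, 11.9, 241.1]
ee_rot: [-0.522, 0.522, -0.478, 0.476]
force: [0.2, 0.4, -2.2]
grip_width: 24.1
```

Request:
step_arm --pt "0 4.5 0.3 8" --pt "0 9.5 0.3 16" --pt "0 14.5 0.3 24" --pt "0.2 19.0 0.3 32" --pt "0.3 21 0.3 40"

```text
time: 20.45
ee_pos: [438.1, 224.1, 243.9]
ee_rot: [0.655, -0.654, 0.268, -0.267]
force: [-0.1, -0.0, -2.5]
grip_width: 24.2
```

```bash
python3 st.py; python3 snap.py w7; python3 sc.py s7 270 90 530 270; python3 - <<'E'
from bench import r
from scipy.spatial.transform import Rotation as R
q=r.observe()["ee_rot"];print(R.from_quat([q[1],q[2],q[3],q[0]]).as_matrix().round(3))
E
```

```text
t 20.45 pos [438.1 224.1 243.9] F [-0.05 -0.05 -2.47] Fn -1.99 Fx' -1.46 Fy -0.05 T [ 0.004 -0.07  -0.016] w 24.2
wheel r 206.0 phi 78.6  h 71.6
[438.1 225.6 243.8]
[438.2 223.8 243.8] [ 0.07 -0.47 -2.44] [-0.042  0.027  0.006] 24.616964153895967
[[ 0.711 -0.002  0.703]
 [-0.703  0.001  0.711]
 [-0.002 -1.    -0.001]]
```

View pics/w7.png

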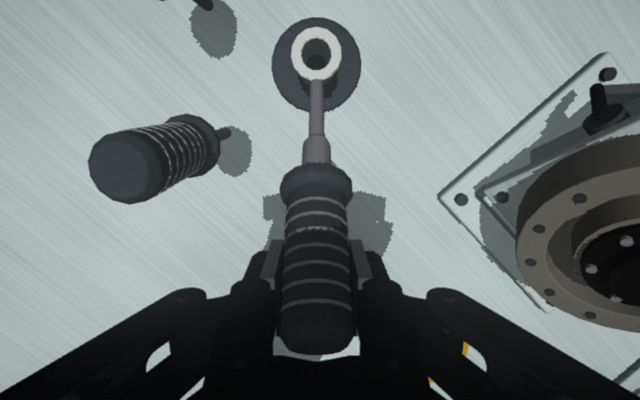

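View pics/s7.png

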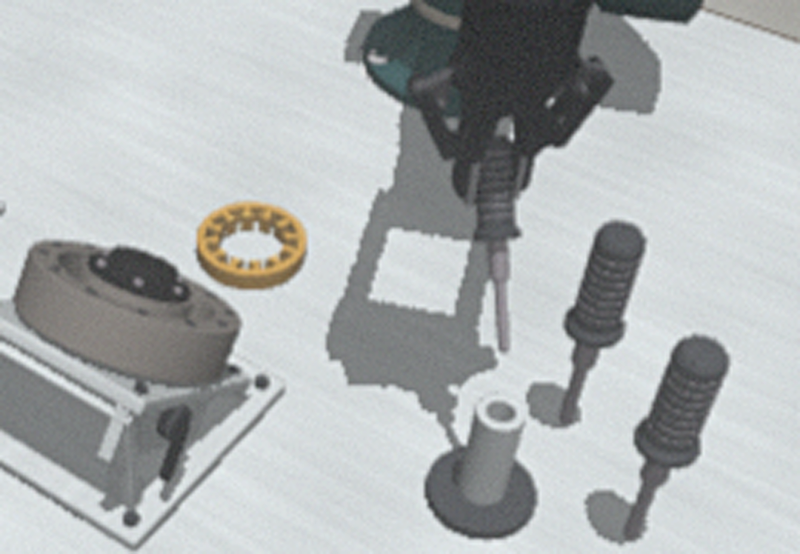

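The nose tip is still at (317,80) in the wrist view, so the grip hasn't changed. The mouth shows straight ahead at (316,53). Computing its offset.

```bash
python3 - <<'E'
import pickle
from h import *
w=pickle.load(open("w7.pkl","rb"))
print(ray(w,(316.5,53),100),ray(w,(316,52),100))
a=w["color"];cv2.imwrite("pics/w7z.png",cv2.convertScaleAbs(cv2.resize(a[10:130,256:376],None,fx=5,fy=5,interpolation=cv2.INTER_CUBIC),alpha=1.3))
E
```

```text
[506.52620514 294.93220453 100.        ] [506.72949432 295.62892804 100.        ]
```

View pics/w7z.png

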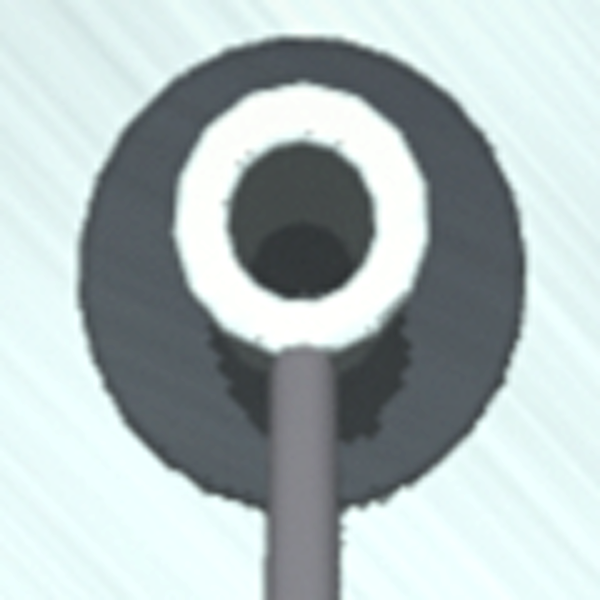

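Request:
step_arm --pt "0.4 0.5 -1.5 0" --pt "1.02 1.2 -3.04 0" --pt "1.02 1.2 -3.04 0" --pt "1.4 1.55 -4.3 0" --pt "1.72 1.9 -5.5 0"

```text
time: 21.18
ee_pos: [456.7, 240.9, 188.9]
ee_rot: [0.654, -0.653, 0.27, -0.271]
force: [0.2, 0.5, 0.5]
grip_width: 24.0
```

Request:
step_arm --pt "0 0 0 0" --pt "0 0 0 0" --squeeze 20

```text
time: 21.42
ee_pos: [456.3, 240.9, 189.7]
ee_rot: [-0.653, 0.654, -0.27, 0.27]
force: [0.6, 0.1, -1.6]
grip_width: 24.6
```

```bash
python3 sc.py s8 380 130 540 270
```

```text
[456.3 240.9 189.8] [ 0.36  0.48 -1.64] [ 0.121 -0.045 -0.039] 24.189599846096527
```

View pics/s8.png

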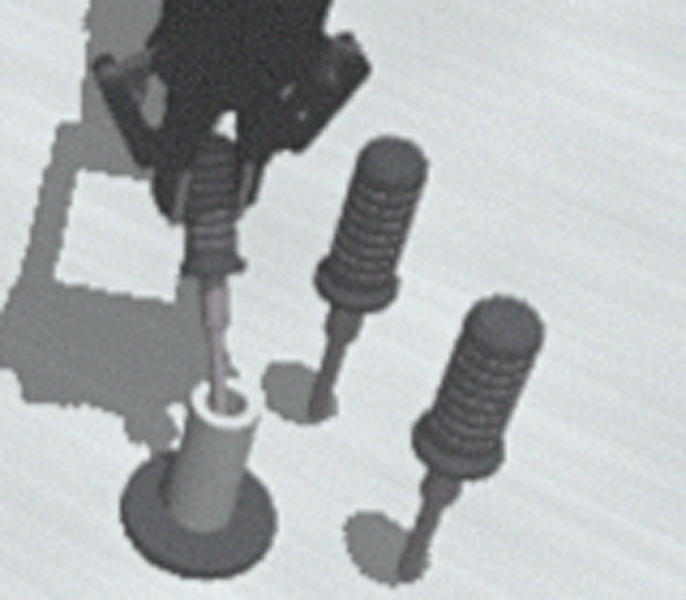

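Nose is in the mouth. Arcing back upright with a light grip.

Request:
step_arm --pt "0.6 0.8 0.4 0" --pt "1.2 1.5 0.75 0" --pt "1.8 2.2 1.15 0" --pt "2.5 2.85 1.5 0" --pt "2.5 2.85 1.5 0"

```text
time: 22.1
ee_pos: [479.9, 267.7, 203.5]
ee_rot: [-0.651, 0.656, -0.271, 0.269]
force: [-4.2, -5.6, -2.5]
grip_width: 24.2
```

```bash
python3 sc.py s9 380 130 540 270
```

```text
[479.8 267.6 203.5] [-3.73 -6.23 -2.01] [-1.334  1.074 -0.035] 24.398776349366027
```

View pics/s9.png

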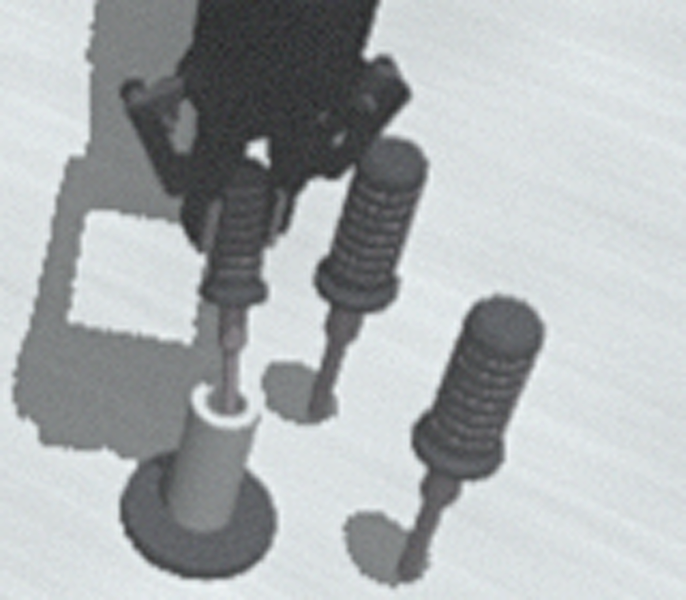

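It is straightening; side force is about 7 N. Continuing, with slightly more lift.

Request:
step_arm --pt "0.5 0.5 0.4 0" --pt "1.0 1.0 0.7 0" --pt "1.6 1.6 0.95 0" --pt "1.6 1.6 0.95 0"

```text
time: 22.65
ee_pos: [496.4, 284.2, 213.6]
ee_rot: [-0.651, 0.655, -0.271, 0.27]
force: [-3.7, -4.2, -0.6]
grip_width: 24.1
```

```bash
python3 sc.py s10 380 130 540 270
```

```text
[496.4 284.2 213.6] [-3.14 -3.65 -0.38] [-1.099  0.913 -0.056] 24.02990467352798
```

View pics/s10.png

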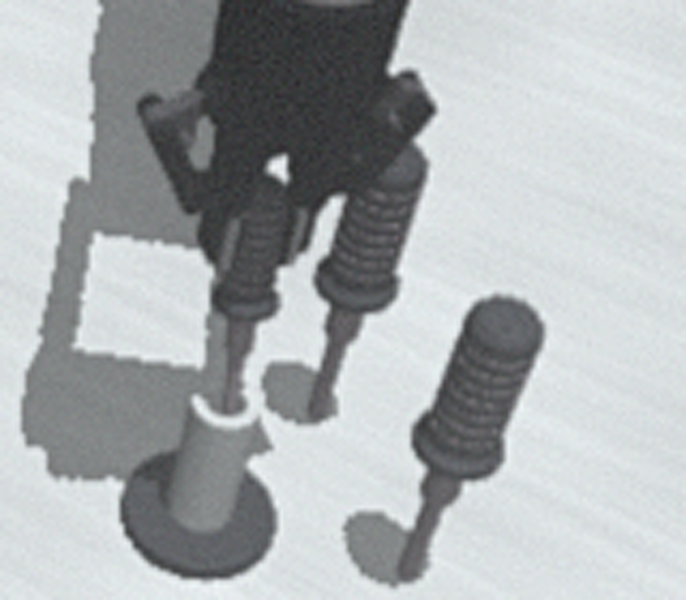

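Request:
step_arm --pt "0.5 0.5 0 0" --pt "1.0 1.0 0 0" --pt "1.5 1.5 0 0" --pt "1.5 1.5 0 0"

```text
time: 23.2
ee_pos: [511.8, 299.6, 213.9]
ee_rot: [-0.652, 0.655, -0.27, 0.27]
force: [-3.1, -4.3, 0.6]
grip_width: 24.3
```

```bash
python3 sc.py s11 400 150 520 260;python3 snap.py w11
```

```text
[511.8 299.5 213.9] [-2.9  -5.08  0.24] [-1.121  0.858  0.034] 24.337376722401576
[511.8 299.5 214. ]
```

View pics/s11.png

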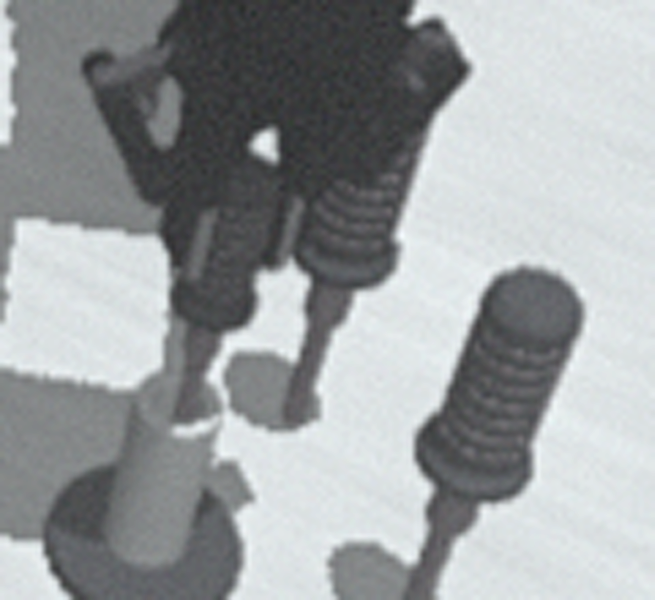

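View pics/w11.png

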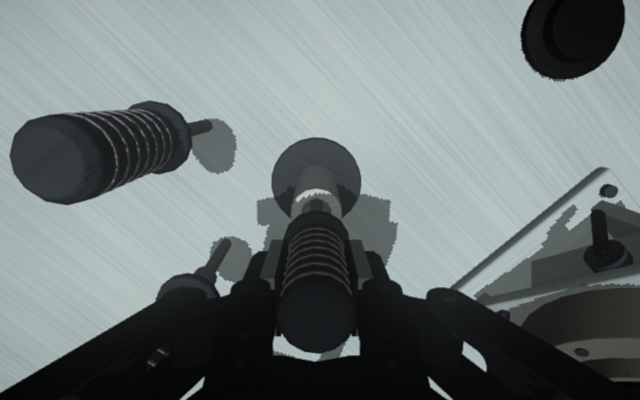

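```bash
python3 - <<'E'
import pickle
from h import *
w=pickle.load(open("w11.pkl","rb"));G=np.array([511.8,299.5,208.]);e=np.array([-.707,-.707,0])
for th in np.radians([-5,0,5,10,15,20]):
    a=np.sin(th)*e+np.cos(th)*np.array([0,0,1]);b=np.cos(th)*-e+np.sin(th)*np.array([0,0,1])
    end=proj(w,G+25.4*a)[0];col=proj(w,G-(44.6-5)*a+16.5*b)[0]; bot=proj(w,G+25.4*a-13*b)[0];tip=G-124.6*a
    print(np.degrees(th),"end c",end.round(0),"end bottom",bot.round(0),"collar far edge",col.round(0),"tip z",tip.round(0))
E
```

```text
-5.0 end c [319. 315.] end bottom [319. 352.] collar far edge [318. 216.] tip z [504. 292.  84.]
0.0 end c [319. 321.] end bottom [319. 356.] collar far edge [318. 210.] tip z [512. 300.  83.]
5.0 end c [319. 327.] end bottom [319. 359.] collar far edge [318. 204.] tip z [519. 307.  84.]
10.0 end c [319. 332.] end bottom [319. 361.] collar far edge [318. 198.] tip z [527. 315.  85.]
14.999999999999998 end c [319. 337.] end bottom [319. 362.] collar far edge [318. 193.] tip z [535. 322.  88.]
20.0 end c [319. 341.] end bottom [319. 363.] collar far edge [318. 188.] tip z [542. 330.  91.]
```

Tilt reads about -2°, essentially upright. Recentring over the bore and lowering.

Request:
step_arm --pt "-0.5 -0.45 0 0" --pt "-0.5 -0.45 -1 0" --pt "-0.5 -0.45 -2.2 0" --pt "-0.5 -0.45 -3.4 0" --pt "-0.5 -0.45 -3.4 0"

```text
time: 23.92
ee_pos: [506.4, 295.5, 177.5]
ee_rot: [-0.652, 0.654, -0.271, 0.269]
force: [-0.3, -0.8, -1.9]
grip_width: 24.2
```

```bash
python3 sc.py s12 400 150 520 260
```

```text
[506.9 295.7 178.7] [ 0.06 -0.08 -1.71] [ 0.036 -0.014 -0.003] 24.178550192538804
```

View pics/s12.png

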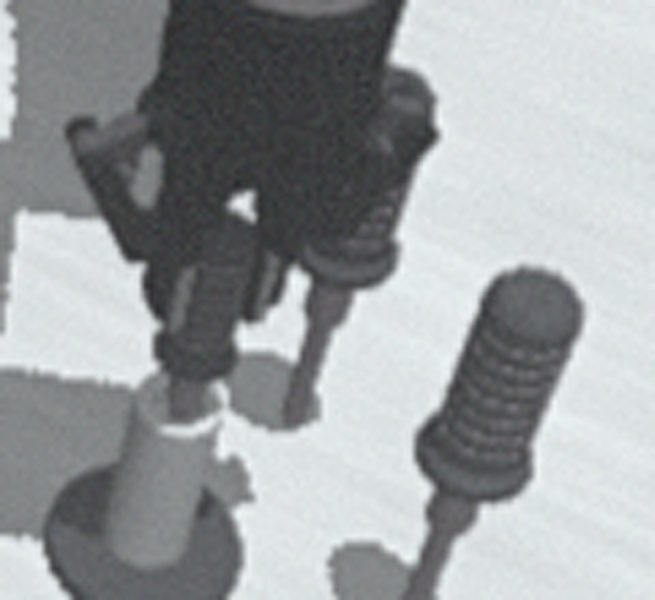

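The sleeve is going into the bore freely. Lowering further.

Request:
step_arm --pt "0 -0.1 -0.8 0" --pt "0 -0.1 -1.6 0" --pt "0 -0.1 -2.3 0" --pt "0 -0.1 -2.5 0" --pt "0 -0.1 -2.5 0"

```text
time: 24.6
ee_pos: [507.2, 294.8, 154.7]
ee_rot: [-0.653, 0.654, -0.27, 0.27]
force: [0.6, 0.5, -1.6]
grip_width: 24.6
```

```bash
python3 sc.py s13 400 150 520 260
```

```text
[507.4 294.9 155.1] [-0.11  0.54 -2.48] [-0.01  -0.012  0.069] 24.06591854370751
```

View pics/s13.png

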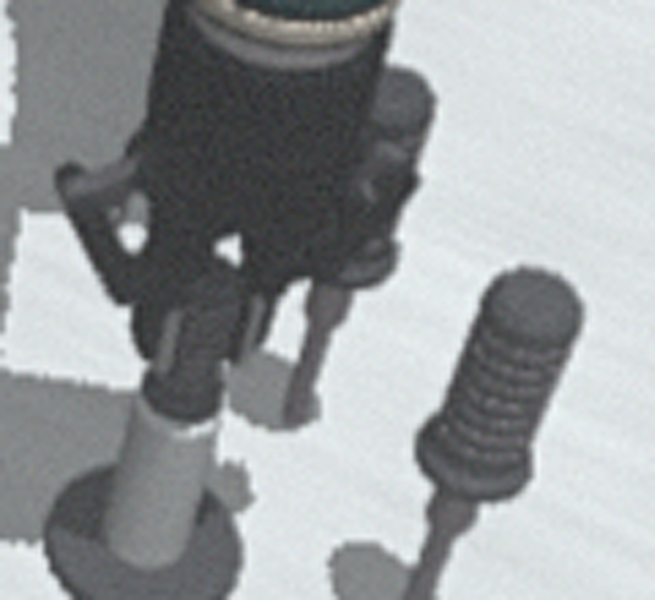

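Request:
step_arm --pt "-0.05 0 -0.25 0" --pt "-0.05 0 -0.5 0" --pt "-0.05 0 -0.5 0"

```text
time: 25.02
ee_pos: [506.7, 294.8, 149.7]
ee_rot: [-0.653, 0.654, -0.27, 0.27]
force: [0.2, -0.1, -2.9]
grip_width: 24.2
```

```bash
python3 st.py
```

```text
t 25.025 pos [506.7 294.8 149.7] F [ 0.19 -0.08 -2.87] Fn -2.46 Fx' -1.49 Fy -0.08 T [-0.012 -0.036  0.022] w 24.2
wheel r 275.3 phi 81.9  h -44.9
```

Request:
step_arm --pt "0 0 -0.15 0" --pt "0 0 -0.3 0" --pt "0 0 -0.3 0"

```text
time: 25.4
ee_pos: [506.9, 295.0, 149.3]
ee_rot: [0.654, -0.653, 0.27, -0.271]
force: [-3.1, -1.2, 7.0]
grip_width: 24.3
```

```bash
python3 sc.py s14 400 150 520 260
```

```text
[506.9 295.  149.4] [-2.74 -1.68  7.27] [-0.355  0.679 -0.017] 24.629491161740518
```

View pics/s14.png

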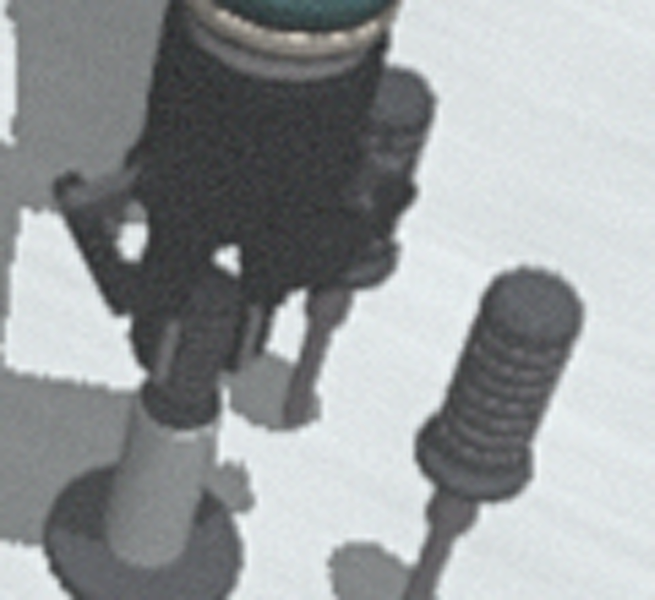

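The collar is on the rim, with about 9 N upward reaction. Relieving that and releasing.

Request:
step_arm --pt "0 0 0.2 0" --pt "0 0 0.2 0"

```text
time: 25.7
ee_pos: [507.0, 295.0, 149.5]
ee_rot: [0.654, -0.653, 0.27, -0.27]
force: [-0.6, -0.4, 2.4]
grip_width: 24.5
```

Request:
step_arm --pt "0 0 0 0" --pt "0 0 0 0" --pt "0 0 0 0" --pt "0 0 0 0" --claw -0.5

```text
time: 26.2
ee_pos: [506.8, 294.8, 148.8]
ee_rot: [-0.653, 0.654, -0.27, 0.27]
force: [-0.6, -0.1, 0.8]
grip_width: 64.1
```

Request:
step_arm --pt "0 0 2 0" --pt "0 0 5 0" --pt "0 0 9 0" --pt "0 0 13 0" --pt "-3 -6 15 0"

```text
time: 26.82
ee_pos: [481.5, 242.7, 298.3]
ee_rot: [0.655, -0.653, 0.268, -0.27]
force: [-0.0, -0.7, 0.1]
grip_width: 64.5
```

Request:
step_arm --pt "-4 -6 2 0" --pt "-4 -6 2 0" --pt "-4 -6 2 0"

```text
time: 27.2
ee_pos: [440.0, 181.1, 317.4]
ee_rot: [0.654, -0.653, 0.27, -0.271]
force: [0.5, 1.3, 0.1]
grip_width: 64.1
```

```bash
python3 sc.py s15 250 90 550 310;python3 snap.py w15; python3 - <<'E'
from bench import viewer
import cv2
p=viewer.get_image("top");cv2.imwrite("pics/top15.png",cv2.convertScaleAbs(cv2.resize(p["color"][110:310,140:480],None,fx=2.3,fy=2.3,interpolation=cv2.INTER_CUBIC),alpha=1.4))
E
```

```text
[440.3 181.6 316.5] [ 0.68 -0.61  0.02] [-0.041  0.034  0.013] 64.05838812120386
[440.3 181.9 316. ]
```

View pics/s15.png

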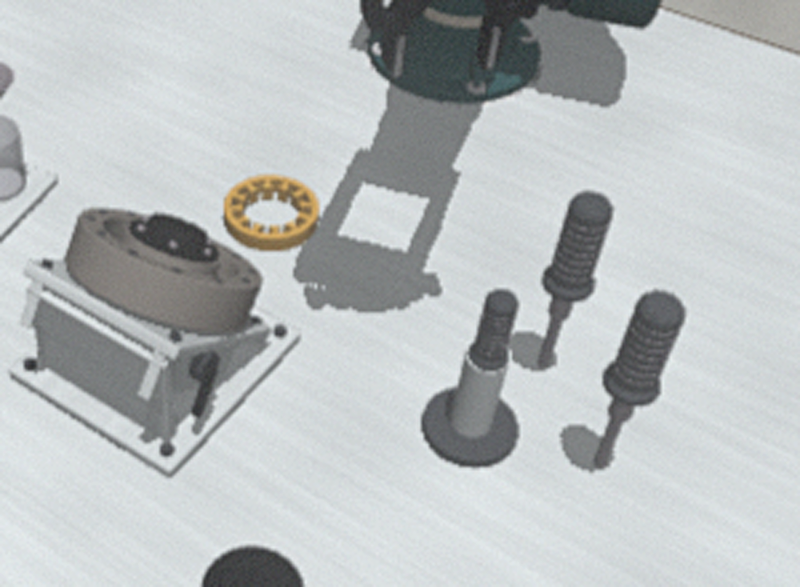

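View pics/w15.png

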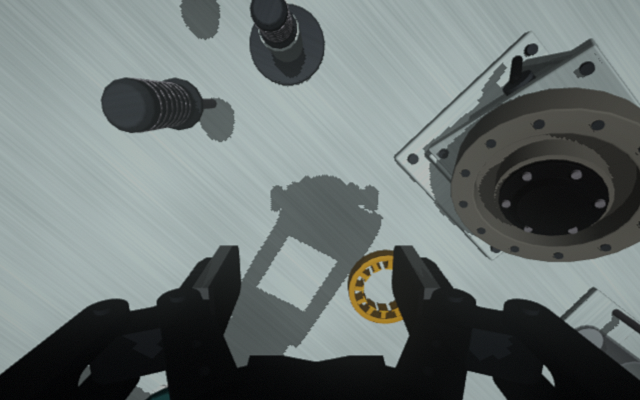

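View pics/top15.png

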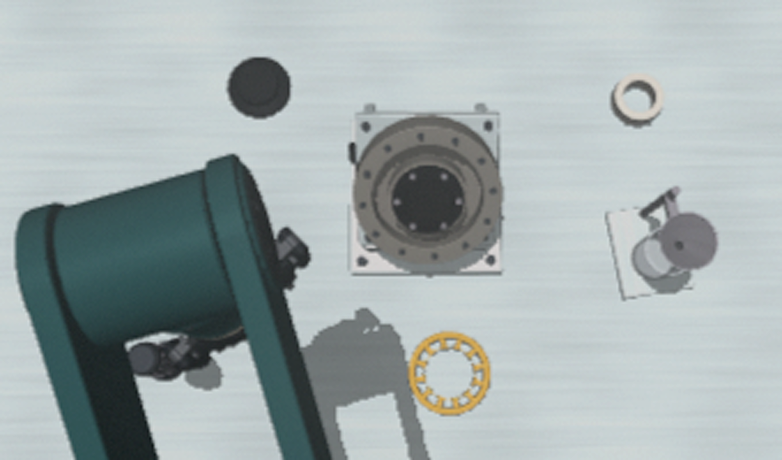

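The pusher is upright on its rim. The hub bolts and loose parts are at the same pixels as in the first pictures. One last comparison before handing in.

```bash
python3 - <<'E'
from bench import viewer,r,ticket
import cv2,numpy as np
p=viewer.get_image("scene")["color"].astype(int);a=cv2.imread("pics/a_scene.png").astype(int)
d=np.abs(p-a).sum(2)
for n,(x,y,w,h) in dict(pusher=(405,192,45,75),p1=(465,195,45,75),p2=(445,155,40,80),hub=(250,160,115,110),stator=(333,154,40,30),cap=(322,293,42,40),spacer=(183,187,28,28),funnel=(222,110,50,70)).items():
    print(n,d[y:y+h,x:x+w].mean().round(1),(d[y:y+h,x:x+w]>60).mean().round(3))
print(r.observe()["force"],r.observe()["time"])
print(ticket.finish_job())
E
```

```text
pusher 14.1 0.035
p1 9.0 0.0
p2 8.5 0.0
hub 9.4 0.005
stator 18.5 0.067
cap 9.2 0.0
spacer 8.9 0.0
funnel 9.3 0.0
[-0.22813796  0.21143549 -1.9936125 ] 27.4
the job is handed in; nothing more can be done
None
```

The release pin is pushed home and the pusher is back upright in its stand, released. I handed the job in at 27.4 s of the 67 s allowed.

- **Tilting the tool:** the gripper can only point down. I pivoted the pusher to about 38° in the grip against the stand's rim (the hub leans 35°) and straightened it the same way afterwards.
- **Finding the hole:** I swept the nose along the channel floor from +47°. It dropped at about -19°, and the hole's centre is near -22°.
- **Pushing the pin:** the pin moved at about 7 N, then stopped solid. Net axial force rose to about 20 N with only 0.4 mm more movement. The total travel matches 8 mm of spring plus 8 mm of pin. This rests on force and travel only, because the pin itself cannot be seen.
- **Putting it back:** I felt the collar seat on the rim, let go and backed away. Against the first picture, both look-alikes, bearing cap, spacer and funnel show no change, and the hub almost none.

Two checks were not clean:
- **Picture differences:** the stator region (about 7% of pixels) and the stand region (3.5%) differ somewhat from the first picture. The arm's shadow lies beside the stator, and both the stator and the pusher look to be in place by eye.
- **Force reading:** the last one showed -2.0 N in z with the arm clear of everything. Earlier free readings scattered by about 1 N, so I took it as noise and did not check further.

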